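# Slide the loaded desk tray across the cable gap

### The job

Clear the red stapler off the drawer unit into the empty rear compartment of the desk tray, then take the tray by its raised end board and slide it over the cable gap onto the slightly higher drawer unit until its front bears squarely and gently on the steel bookend, and let go. Keep it sliding level on the tops, with a light hand: do not lift it clear, let it sag into the gap, press hard, or ram or shove the bookend. Everything in the tray must stay standing in it, and the other things on the desk stay where they are.

Things in the scene. Friction and masses are not known exactly. Their poses are not given: they have to be found in the camera images.
- desk_shelf: fixed left-hand desk shelf, an oak board 240 (x) x 280 (y) x 20 mm on dark steel legs; origin on the desk under its centre, its top is 85 mm above the origin; its -y edge is at y = -140 mm and looks across the gap to the drawer unit
- drawer_unit: fixed right-hand white drawer unit with an oak top 240 (x) x 300 (y) mm, parallel to the desk shelf; origin under its centre, top 85 mm above the origin; its +y edge (y = +150 mm) faces the gap, which is 100 to 120 mm wide; its top stands 2 to 4 mm higher than the shelf's top (the origin is raised by that much)
- end_rail: oak rail 240 x 12 mm, 30 mm high, along the -y end of the unit's top, fixed; origin at the middle of its underside. It carries a dark steel bookend (upright plate 130 mm wide, 60 mm high) that slides stiffly in front of it; the bookend's face stands 10 to 33 mm to +y of the rail's face, differently each time, not given in the poses: feel for it
- rail_face (a point): point on the rail's face that looks to the tray (+y of the unit), behind the bookend, at the height of the unit's top and on the line that the tray's centre follows (30 mm to -x of the unit's centre); axes as the drawer unit
- tray: loose plywood desk tray 140 (x) x 220 (y) mm, 0.8 to 1 kg loaded, front-heavy (tips if simply pushed out over the gap); origin at the centre of its underside; floor 6 mm, side walls 34 mm high, 6 mm thick; front (nose) to -y, its underside turned up 9 mm over the last 18 mm; at +y a raised end board 12 mm thick, 96 mm wide, top 78 mm above the underside
- tray_grip (a point): middle of the top edge of the tray's raised end board, 104 mm to +y of the tray's centre, 78 mm above its underside; axes as the tray
- tray_nose (a point): middle of the front face of the tray's nose wall, 110 mm to -y of the tray's centre, 22 mm above its underside; axes as the tray
- stapler: loose red and black stapler 104 (x, long) x 30 (y) x 40 mm high, 0.14 kg, lying upright on the drawer unit in the tray's way; origin at the centre of its underside
- pen_cup: grey pen cup, 56 mm across, 80 mm high (pens to 125 mm), standing in the tray's front compartment; origin at the centre of its underside
- tape_dispenser: black tape dispenser 50 x 70 x 61 mm, about 0.34 kg, in the tray's front compartment; origin at the centre of its underside
- succulent: small terracotta pot with a succulent, 50 mm across, 70 mm high, bystander on the shelf beside the tray (+x side); origin under its centre
- note_block: yellow block of notes 50 x 76 x 24 mm, bystander on the drawer unit beside the tray's way (+x side); origin under its centre
- mug: blue mug 80 mm across, 92 mm high, bystander on the desk; origin under its centre
- notebook: blue notebook 150 x 210 x 14 mm, bystander on the desk; origin under its centre
- mouse: white computer mouse 60 x 100 x 32 mm, bystander; origin under its centre
- hole_punch: grey hole punch 75 x 115 x 46 mm, bystander; origin under its centre
- tape_roll: orange roll of tape 68 mm across, 20 mm high, bystander; origin under its centre
- tray_bay (a point): centre of the floor of the tray's rear compartment, 45 mm to +y of the tray's centre, 6 mm above its underside; the compartment is 128 mm wide in x and runs from 52 mm to -y (a partition, top 30 mm above the underside) to 53 mm to +y (the end board); axes as the tray

How it is judged:
By the outcome, as a careful person would: the job done as asked, in the order asked, and still so for the second after the job is handed in, with the robot touching nothing.
It also fails if it takes over 70 s, if anything falls off the work surface, if the arm or the gripper's body presses on something with over 40 N, if the wrist force passes 120 N, or if a joint passes its speed limit or range.

### The arm

A 6-joint arm with a two-finger parallel gripper is mounted at the origin on the work surface. World frame = base frame: x ahead of the robot, y to its left, z up, the work surface at z = 0. Lengths are in m, angles in rad, forces in N, time in s.
With the tool pointing down it reaches from about 0.275 to 0.75 m from the base axis. Payload 10.2 kg.
Tool frame: the origin (TCP) lies between the finger pads; the fingertips stand 11 mm ahead of it and the grasp point (between the pads) lies 8 mm behind it; y points along the fingers, x is the direction in which the jaws open and shut, and the axes are right-handed (so a half turn about y gives the same grasp; the last joint's range is limited). The gripper opens to 88 mm and grips with 3 to 60 N. Pads are 18 mm wide; open, the fingers measure 123 mm over their backs; the gripper's body (75 mm by 187 mm) begins 45 mm behind the grasp point.
Start: joints at [0.965, 0.313, 1.498, -0, 1.331, -0.223], TCP at [0.196, 0.487, 0.25] pointing down, gripper open.
Joint ranges: [-2.94, 2.94], [-0.97, 2.17], [0.19, 2.56], [-1.23, 4.37], [0.02, 3.11], [-2.88, 2.88]. Speed limits (rad/s): [2.39, 2.39, 3.01, 3.14, 3.14, 3.14].

### API

Orientations are given as a unit quaternion [w, x, y, z].
In Python, from station import sensors, optics, ticket gives the robot as it stands. The module is installed in compiled form; this text tells all that it offers.
- The arm moves only by the shell command python3 -m crank 'ROWS' [FORCE]. ROWS is JSON, a list of rows, each a list of 3 entries, a list of its own where there are three numbers: the opening, from 0 (shut) to 1 (fully open), then the shift along the tool's x, y, z in m, then the turn, a rotation vector about the tool's x, y, z in degrees. A call has 1 to 12 rows; each row shifts and turns the commanded pose from where the row before left it, along the tool's axes as they then stand; what a row does not reach is not made up. A row lasts 1/10 s, in which the tool goes at most 50 mm and 8.59 degrees, less where a joint would pass 70% of its speed; a pose out of reach is approached as far as the arm can. A call is refused whole if a number of a shift passes 0.05 or a number of a turn 8.59, either way. A call with a gripper value outside its range is refused whole. The fingers move at their own pace and stop on an object; FORCE is the grip in N (left out, the last holds). Time passes only in rows, so rows that do not move let the fingers close. It gives the time, the measured TCP pose, the force and the opening at its end, in the units of the state.
- sensors.sense(): the state, without advancing time (a new reading comes with each control period).
- optics.snapshot(name): name is "scene" or "top" or "wrist"; returns a dict with "img" (480x640x3 uint8, red, green, blue), "z_map" (480x640 float32, m along the optical axis (not along the pixel's ray), 0 where there is no reading), "camera_matrix" (3x3 intrinsics, pixels), "rvec" (rotation vector, rad) and "tvec" (3), from world to camera coordinates, as OpenCV has them; the wrist camera has in their place "T_tool_cam" (4x4, takes a point from camera to tool coordinates, whose origin is the TCP and whose axes are the tool frame's). Camera axes: x right, y down, z forward; pixel columns grow to the right and rows downward; lengths in m; the calibration is good to about 2 mm. A picture is of the moment at which its call begins: read the wrist's pose just before it.
- ticket.finish_job(): hands the job in, once; it reports no verdict.
The state is a dict: "time": time; "joint_pos": joint angles; "joint_velocities": joint speeds; "joint_torque": joint torques, N m; "tcp_pos": TCP position; "eef_rot": TCP orientation; "ft_force": force on the tool from outside, world axes, zero at the start; "wrist_torque": the same for the moment, N m; "grip_width": finger opening in m.
Only numpy, scipy, OpenCV 4.12 (cv2) and the standard library are available. Lean on these libraries where they do the work, as an engineer would, in place of code of your own. Each camera call takes 0.05 s, during which the arm holds its last target.

## Working session

There is one attempt and no reset: what is moved stays moved. The work goes in short steps, Python scripts to look and compute and a shell command to move; the robot and the scene stay as the last step left them, time stands still between calls to the robot, and variables do not carry over. Pictures are saved under pics/ and viewed, and the job is handed in when it is done.

```bash
mkdir -p pics; ls; cat > h.py <<'E'
from station import sensors, optics, ticket
import numpy as np, cv2
from scipy.spatial.transform import Rotation as R
def snap(n,fn):
    s=sensors.sense(); d=optics.snapshot(n); cv2.imwrite('pics/'+fn,d['img'][:,:,::-1]); np.savez('pics/'+fn+'.npz',tcp=s['tcp_pos'],q=s['eef_rot'],**d); return d
def load(fn): return dict(np.load('pics/'+fn+'.npz'))
def cloud(d):
    K=d['camera_matrix'];z=d['z_map'];v,u=np.mgrid[:480,:640]
    p=np.stack([(u-K[0,2])/K[0,0]*z,(v-K[1,2])/K[1,1]*z,z],-1)
    if 'rvec' in d:
        Rm=cv2.Rodrigues(np.asarray(d['rvec'],float))[0]; w=(p-np.asarray(d['tvec']).ravel())@Rm
    else:
        T=d['T_tool_cam']; p=p@T[:3,:3].T+T[:3,3]; q=d['q']; w=p@R.from_quat([q[1],q[2],q[3],q[0]]).as_matrix().T+d['tcp']
    w[z<=0]=np.nan; return w
E
python3 - <<'E'
from h import *
print(sensors.sense())
snap('scene','s0.png');snap('top','t0.png')
E
```

```text
pics
{'time': 0.0, 'joint_pos': array([ 9.64572170e-01,  3.13427781e-01,  1.49842351e+00,  2.82814158e-05,
        1.33102033e+00, -2.23411350e-01]), 'joint_velocities': array([-1.21641409e-03,  8.21073463e-04,  9.57548797e-06, -1.18660213e-03,
        8.03887843e-04,  4.60720989e-04]), 'joint_torque': array([ 5.00823899e-04, -4.02210796e+01, -2.52268875e+01,  6.95061008e-02,
        3.52725852e-02, -9.99256281e-05]), 'tcp_pos': array([0.19597827, 0.48679852, 0.24917755]), 'eef_rot': array([-0.58583523,  0.58614465,  0.39532187, -0.39617188]), 'ft_force': array([ 0.51119939, -0.17315345,  0.41284612]), 'wrist_torque': array([-0.01190857,  0.03363698,  0.02838264]), 'grip_width': 0.08807610393177026}
```

View pics/s0.png

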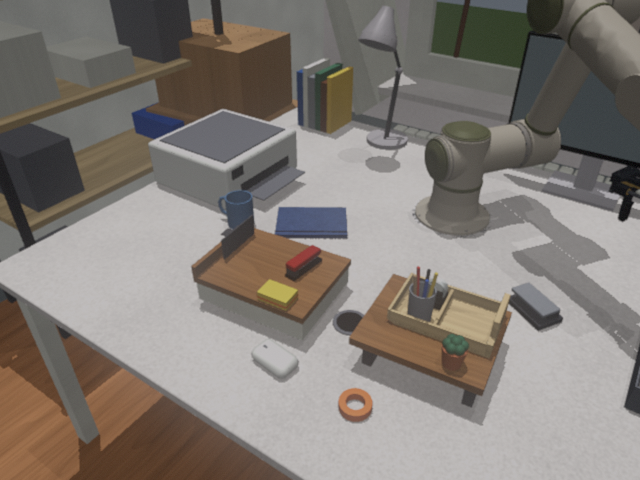

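View pics/t0.png

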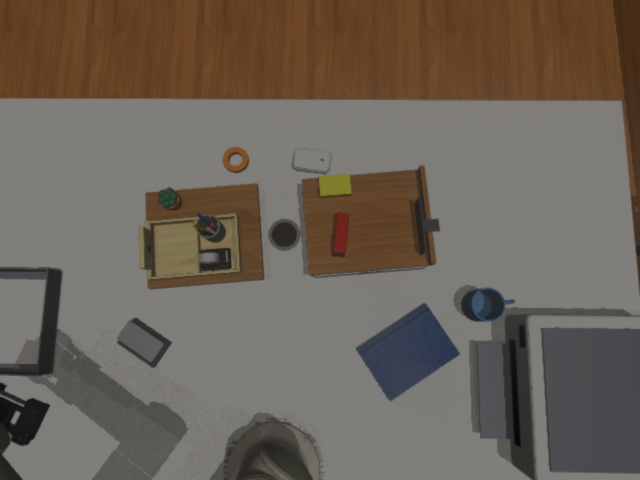

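```bash
python3 - <<'E'
from h import *
d=load('t0.png');print(d['camera_matrix'],d['rvec'],d['tvec'])
q=d['q'];print(R.from_quat([q[1],q[2],q[3],q[0]]).as_matrix())
w=cloud(d)
# height map coloured
z=w[...,2];print(np.nanmin(z),np.nanmax(z),np.isnan(z).mean())
im=cv2.applyColorMap((np.clip(np.nan_to_num(z)/0.2,0,1)*255).astype(np.uint8),cv2.COLORMAP_TURBO);cv2.imwrite('pics/t0z.png',im)
for v in range(20,480,40): print(v,[tuple((w[v,u]*1000).round().astype(int)) if np.isfinite(z[v,u]) else None for u in range(40,640,80)])
E
```

```text
[[481.61940147   0.         317.68403118]
 [  0.         481.61940147 245.29873241]
 [  0.           0.           1.        ]] [ 2.14300867 -2.11764774  0.1510459 ] [-0.10841106  0.54613409  1.16941779]
[[ 3.73510293e-01 -6.93466752e-04 -9.27625776e-01]
 [ 9.27625232e-01 -1.03650389e-03  3.73510849e-01]
 [-1.22050508e-03 -9.99999222e-01  2.56132387e-04]]
-0.7744061714938565 0.5511568773213902 0.004075520833333333
20 [(np.int64(1711), np.int64(1203), np.int64(-760)), (np.int64(1708), np.int64(830), np.int64(-755)), (np.int64(1705), np.int64(461), np.int64(-748)), (np.int64(1710), np.int64(98), np.int64(-755)), (np.int64(1705), np.int64(-264), np.int64(-746)), (np.int64(1710), np.int64(-625), np.int64(-753)), (np.int64(1712), np.int64(-984), np.int64(-755)), (np.int64(1708), np.int64(-1337), np.int64(-749))]
60 [(np.int64(1505), np.int64(1174), np.int64(-747)), (np.int64(1510), np.int64(813), np.int64(-752)), (np.int64(1509), np.int64(451), np.int64(-749)), (np.int64(1510), np.int64(92), np.int64(-749)), (np.int64(1514), np.int64(-265), np.int64(-753)), (np.int64(1513), np.int64(-619),
[... 3155 characters left out ...]
10)), (np.int64(109), np.int64(386), np.int64(-6)), (np.int64(113), np.int64(184), np.int64(-1)), (np.int64(116), np.int64(-14), np.int64(-4)), (np.int64(119), np.int64(-211), np.int64(-4)), (np.int64(123), np.int64(-407), np.int64(0)), (np.int64(140), np.int64(-573), np.int64(75)), (np.int64(158), np.int64(-712), np.int64(154))]
460 [(np.int64(13), np.int64(574), np.int64(-2)), (np.int64(16), np.int64(377), np.int64(-3)), (np.int64(21), np.int64(179), np.int64(2)), (np.int64(89), np.int64(-38), np.int64(243)), (np.int64(28), np.int64(-211), np.int64(3)), (np.int64(29), np.int64(-405), np.int64(-4)), (np.int64(52), np.int64(-570), np.int64(71)), (np.int64(77), np.int64(-707), np.int64(153))]
```

```bash
python3 - <<'E'
from h import *
d=load('t0.png');w=cloud(d);im=d['img'].astype(int);x,y,z=w[...,0],w[...,1],w[...,2]
def rect(m,n):
    m=cv2.morphologyEx(m.astype(np.uint8),cv2.MORPH_OPEN,np.ones((3,3)))
    nl,l,st,_=cv2.connectedComponentsWithStats(m);k=1+np.argmax(st[1:,4]);mm=l==k
    P=w[mm];r=cv2.minAreaRect(P[:,:2].astype(np.float32)*1000);print(n,mm.sum(),[np.round(a,1) for a in r],'z med',np.round(np.median(P[:,2])*1000,1));return mm
reg=(x>.3)&(x<.85)
rect(reg&(y>.1)&(y<.45)&(z>.07),'shelf+tray')
rect(reg&(y<.08)&(y>-.31)&(z>.07)&(z<.1),'unit')
red=(im[...,0]>110)&(im[...,1]<50)&(im[...,2]<50)&(z>.1)
rect(red,'stapler')
rect(reg&(y>.1)&(y<.45)&(z>.113)&(z<.128)&(x<.69),'tray walls')
rect(reg&(y>.1)&(y<.45)&(z>.15)&(y>.32),'endboard')
rect(reg&(y<-.1)&(z>.105)&(z<.125),'rail')
rect(reg&(y<-.1)&(z>.13),'bookend')
rect((im[...,0]>130)&(im[...,1]>120)&(im[...,2]<60)&(z>.09)&(y<.1),'note')
rect(reg&(y>.1)&(y<.45)&(z>.1)&(x<.64),'tray all')
for s,n in [((y>.15)&(y<.38)&(x>.45)&(x<.72)&(z<.095)&(z>.075),'shelf z'),((y>-.25)&(y<.03)&(x>.45)&(x<.72)&(z<.095)&(z>.075),'unit z')]:
    A=w[s];c,_,_,_=np.linalg.lstsq(np.c_[A[:,:2]-[.58,.1],np.ones(len(A))],A[:,2],rcond=None);print(n,c,np.median(A[:,2]))
E
```

```text
shelf+tray 8914 [array([561.1, 205. ]), array([240.7, 230. ]), np.float64(5.5)] z med 91.6
unit 8367 [array([ 599.5, -195.5]), array([241.1, 251.4]), np.float64(5.5)] z med 87.4
stapler 24 [array([ 548.2, -157.9]), array([12.5,  9.4]), np.float64(0.3)] z med 127.5
tray walls 69 [array([462.6, 289.9]), array([23.9, 17.7]), np.float64(5.6)] z med 121.5Traceback (most recent call last):
  File "<stdin>", line 13, in <module>
  File "<stdin>", line 5, in rect
    return _wrapfunc(a, 'argmax', axis=axis, out=out, **kwds)
    return bound(*args, **kwds)
ValueError: attempt to get argmax of an empty sequence
```

```bash
python3 - <<'E'
from h import *
im=load('t0.png')['img'][150:310,120:460,::-1];cv2.imwrite('pics/t0c.png',cv2.resize(im,(790,372),interpolation=cv2.INTER_CUBIC))
E
```

```text
(no output)
```

View pics/t0c.png

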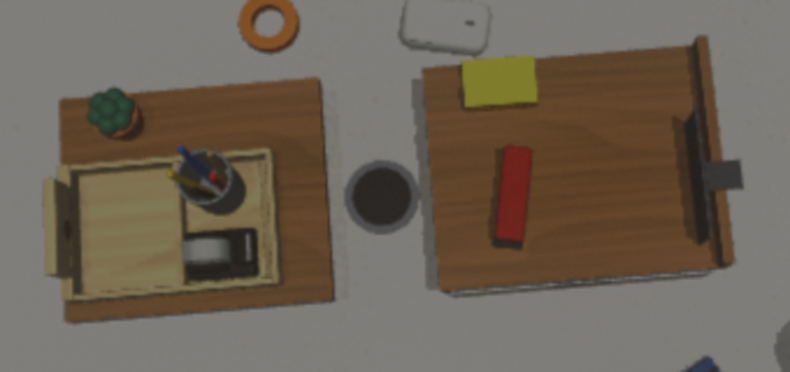

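```bash
python3 - <<'E'
from h import *
d=load('t0.png');w=cloud(d);z=w[...,2]
K=d['camera_matrix'];Rm=cv2.Rodrigues(d['rvec'])[0];C=-Rm.T@d['tvec'];print('cam',C)
def pt(cu,cv,h):
    u=120+cu/2.3235;v=150+cv/2.3235
    r=Rm.T@np.linalg.inv(K)@[u,v,1];return (C+r*(h-C[2])/r[2])[:2]*1000
for n,cu,cv,h in [('shelf TL',60,99,.085),('shelf TR',320,79,.085),('shelf BR',334,301,.085),('shelf BL',66,322,.085),('unit TL',423,68,.088),('unit BL',440,292,.088),('rail T',702,37,.118),('rail B',727,266,.118),
 ('stap TL',505,147,.128),('stap TR',531,147,.128),('stap BL',497,240,.128),('stap BR',522,241,.128),
 ('book T',693,113,.148),('book B',706,240,.148),
 ('tray nose T',272,150,.119),('tray nose B',279,284,.119),('tray back T',62,168,.119),('tray back B',66,298,.119),('end T',44,180,.163),('endB',51,274,.163)]:
    print(n,pt(cu,cv,h).round(1))
s=sensors.sense()
dd=snap('wrist','w0.png');print(dd['T_tool_cam'],dd['camera_matrix'])
m=(z>.18)&(w[...,0]>.45)&(w[...,1]>.1)&(w[...,1]<.45);print('pens',(w[m]*1000).round().astype(int).tolist()[:60])
E
```

```text
cam [ 0.35539056 -0.12439216  1.2392649 ]
shelf TL [668.8 326.4]
shelf TR [693.2  48.3]
shelf BR [455.8  25.9]
shelf BL [430.8 303.4]
unit TL [705.4 -61.8]
unit BL [466.1 -83.8]
rail T [ 732.  -352.8]
rail B [ 492.8 -372.8]
stap TL [ 610.8 -148.9]
stap TR [ 611.  -175.3]
stap BL [ 515.2 -141.5]
stap BR [ 514.5 -166.6]
book T [ 642.7 -336.1]
book B [ 514.6 -346.3]
tray nose T [607.4  90.1]
tray nose B [469.4  77.6]
tray back T [586.5 305.9]
tray back B [452.7 292.5]
end T [565.1 306. ]
endB [472.1 292.4]
[[ 9.99999147e-01 -8.90657659e-04 -9.55411300e-04  9.16412468e-04]
 [ 6.64048247e-04 -2.83213171e-01  9.59056755e-01 -1.35328720e-01]
 [-1.12477631e-03 -9.59056571e-01 -2.83212338e-01  7.35499043e-02]
 [ 0.00000000e+00  0.00000000e+00  0.00000000e+00  1.00000000e+00]] [[361.83339847   0.         321.89752455]
 [  0.         361.83339847 244.05247397]
 [  0.           0.           1.        ]]
pens [[588, 159, 218], [589, 158, 213], [586, 162, 215], [586, 159, 217], [586, 158, 215], [587, 156, 214], [588, 133, 209], [584, 162, 214], [584, 160, 214], [585, 158, 212], [584, 156, 213], [586, 155, 207], [585, 134, 213], [585, 132, 211], [585, 130, 211], [582, 160, 213], [583, 158, 212], [583, 157, 210], [584, 155, 205], [585, 155, 199], [583, 137, 210], [582, 133, 214], [582, 131, 214], [583, 130, 211], [582, 160, 204], [582, 158, 205], [583, 157, 198], [583, 155, 198], [585, 155, 189], [580, 134, 213], [582, 133, 207], [581, 130, 208], [583, 130, 200], [582, 161, 194], [582, 158, 195], [582, 156, 192], [583, 155, 189], [584, 154, 186], [580, 134, 202], [580, 131, 204], [582, 131, 196], [584, 132, 184], [581, 160, 189], [581, 157, 189], [582, 156, 184], [582, 154, 183], [580, 136, 193], [580, 133, 196], [580, 132, 192], [582, 131, 186], [580, 157, 181], [578, 134, 191], [580, 134, 184], [580, 132, 184], [578, 135, 180], [565, 168, 219], [566, 167, 217], [563, 170, 220], [562, 167, 223], [563, 165, 222]]
```

```bash
cat >> h.py <<'E'
def rot(q): return R.from_quat([q[1],q[2],q[3],q[0]]).as_matrix()
def togo(p,yaw=None):
    "shift left in tool axes (mm) to TCP p; yaw = wanted world angle of tool x, deg"
    s=sensors.sense();M=rot(s['eef_rot']);print('t',round(s['time'],2),'tcp',np.round(s['tcp_pos']*1000,1),'shift mm',np.round(M.T@(np.array(p)-s['tcp_pos'])*1000,1),'F',np.round(s['ft_force'],1),'w',round(s['grip_width']*1000,1))
    a=np.degrees(np.arctan2(M[1,0],M[0,0]));print('tool x yaw',round(a,2),'tilt: x.z %.4f y.z+1 %.5f z.z %.4f'%(M[2,0],M[2,1]+1,M[2,2]))
    if yaw is not None: print('turn about tool y',round(-(yaw-a),2))
E
r='[1,[-0.0244,-0.002,-0.0305],[0,0,0]]'
python3 -m crank '[[1,[-0.0244,-0.002,-0.0305],[0,0,0]],[1,[-0.0244,-0.002,-0.0305],[0,0,0]],[1,[-0.0244,-0.002,-0.0305],[0,0,0]],[1,[-0.0244,-0.002,-0.0305],[0,0,0]],[1,[-0.0244,-0.002,-0.0305],[0,0,0]],[1,[-0.0244,-0.002,-0.0305],[0,0,0]],[1,[-0.0244,-0.002,-0.0305],[0,0,0]],[1,[-0.0244,-0.002,-0.0305],[0,0,0]],[1,[-0.0244,-0.002,-0.0305],[0,0,0]],[1,[-0.0244,-0.002,-0.0305],[0,0,0]]]'
python3 -c "
from h import *
togo([.56,-.16,.29],85.6)"
```

```text
time: 1.15
tcp_pos: [0.3883, 0.1452, 0.2698]
eef_rot: [0.586, -0.586, -0.396, 0.396]
ft_force: [0.1, -0.1, 0.0]
grip_width: 0.0882
t 1.15 tcp [388.3 145.2 269.8] shift mm [-218.9  -20.2 -273.3] F [ 0.1 -0.1  0. ] w 88.2
tool x yaw 68.06 tilt: x.z 0.0001 y.z+1 0.00000 z.z 0.0000
turn about tool y -17.54
```

```bash

python3 -m crank '[[1,[-0.0244,-0.002,-0.0304],[0,0,0]],[1,[-0.0244,-0.002,-0.0304],[0,0,0]],[1,[-0.0244,-0.002,-0.0304],[0,0,0]],[1,[-0.0244,-0.002,-0.0304],[0,0,0]],[1,[-0.0244,-0.002,-0.0304],[0,0,0]],[1,[-0.0244,-0.002,-0.0304],[0,0,0]],[1,[-0.0244,-0.002,-0.0304],[0,0,0]],[1,[-0.0244,-0.002,-0.0304],[0,0,0]],[1,[-0.0244,-0.002,-0.0304],[0,0,0]],[1,[0,0,0],[0,-5.8,0]],[1,[0,0,0],[0,-5.8,0]],[1,[0,0,0],[0,-5.9,0]]]'
python3 -c "
from h import *
togo([.56,-.16,.29],85.6)
snap('wrist','w1.png')"
```

```text
time: 2.35
tcp_pos: [0.5596, -0.1594, 0.2872]
eef_rot: [0.518, -0.518, -0.481, 0.481]
ft_force: [0.8, 0.0, 0.5]
grip_width: 0.0883
t 2.35 tcp [ 559.6 -159.4  287.2] shift mm [-0.5 -2.8 -0.4] F [0.8 0.  0.5] w 88.3
tool x yaw 85.78 tilt: x.z 0.0004 y.z+1 0.00000 z.z 0.0009
turn about tool y 0.18
```

View pics/w1.png

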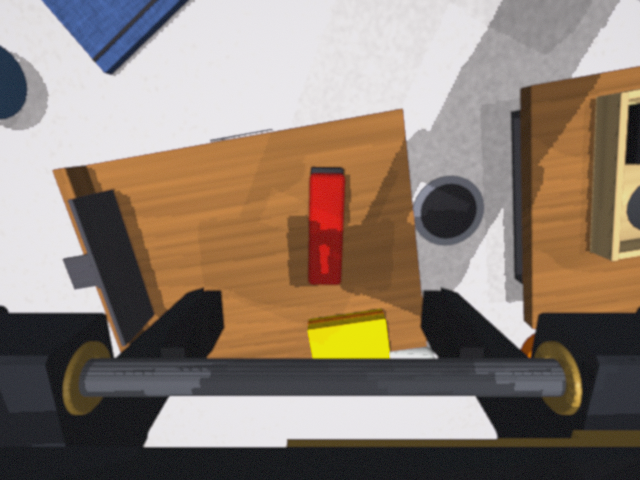

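```bash
cat > m.py <<'E'
from h import *
d=load('w1.png');w=cloud(d);im=d['img'].astype(int)
def rect(m,n):
    nl,l,st,_=cv2.connectedComponentsWithStats(m.astype(np.uint8));k=1+np.argmax(st[1:,4]);P=w[l==k];P=P[np.isfinite(P[:,2])]*1000
    r=cv2.minAreaRect(P[:,:2].astype(np.float32));print(n,len(P),[np.round(a,1) for a in r],'z',np.percentile(P[:,2],[5,50,95]).round(1));return P
red=(im[...,0]>100)&(im[...,1]<70)&(im[...,2]<70)
v,u=np.mgrid[:480,:640]
P=rect(red&(v<300),'red')
ms=(w[...,2]>.105)&(w[...,2]<.14)&(u>295)&(u<355)&(v>155)&(v<295)
P=rect(ms,'stapler')
a=P[:,0]
for lo,hi in [(500,530),(530,560),(560,590),(590,630)]:
    Q=P[(a>lo)&(a<hi)]
    if len(Q): print(lo,len(Q),Q[:,1].min().round(),Q[:,1].max().round(),np.median(Q[:,2]).round(1))
s=(u>170)&(u<290)&(v>180)&(v<280);Q=w[s];print('unit z',np.nanmedian(Q[:,2]),np.nanstd(Q[:,2]))
Q=w[(u>540)&(u<580)&(v>110)&(v<250)];print('shelf z',np.nanmedian(Q[:,2]))
b=(u<160)&(u>60)&(v>180)&(v<345)&(w[...,2]>.135)
rect(b,'bookend top+face')
E
python3 m.py
```

```text
red 4006 [array([ 570.3, -156.1]), array([ 37. , 111.2]), np.float64(85.2)] z [123.3 127.4 128.7]
stapler 3928 [array([ 563.5, -156.1]), array([30.1, 97.6]), np.float64(84.4)] z [124.9 127.4 128.7]
500 710 -168.0 -137.0 127.2
530 1286 -170.0 -138.0 127.5
560 1166 -173.0 -142.0 127.5
590 766 -175.0 -144.0 127.4
unit z 0.08769969963024946 0.0007276636003494364
shelf z 0.08536087754100793
bookend top+face 2241 [array([ 581.9, -344.8]), array([129.3,   8.9]), np.float64(5.0)] z [136.  144.4 148.3]
```

```bash

python3 -m crank '[[1,[0.0034,0,0.017],[0,0.8,0]],[1,[0,0.03,0],[0,0,0]],[1,[0,0.03,0],[0,0,0]],[1,[0,0.03,0],[0,0,0]],[1,[0,0.03,0],[0,0,0]],[1,[0,0.02,0],[0,0,0]],[1,[0,0.014,0],[0,0,0]],[1,[0,0.014,0],[0,0,0]],[1,[0,0,0],[0,0,0]]]'
python3 -c "
from h import *
togo([.543,-.1545,.119],85)
snap('wrist','w2.png')"
```

```text
time: 3.3
tcp_pos: [0.5422, -0.154, 0.118]
eef_rot: [0.524, -0.522, -0.476, 0.477]
ft_force: [0.5, -0.4, 0.4]
grip_width: 0.088
t 3.3 tcp [ 542.2 -154.   118. ] shift mm [-0.4 -1.  -0.9] F [ 0.5 -0.4  0.4] w 88.0
tool x yaw 84.67 tilt: x.z 0.0014 y.z+1 0.00001 z.z 0.0033
turn about tool y -0.33
```

View pics/w2.png

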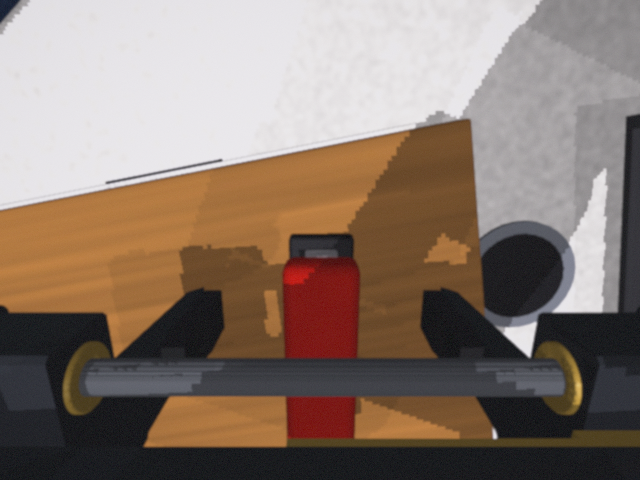

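```bash

python3 -m crank '[[0.3,[0,0,0],[0,0,0]],[0.3,[0,0,0],[0,0,0]],[0,[0,0,0],[0,0,0]],[0,[0,0,0],[0,0,0]],[0,[0,0,0],[0,0,0]],[0,[0,0,0],[0,0,0]],[0,[0,0,0],[0,0,0]]]' 25
python3 -c "
from h import *
togo([.543,-.1545,.119],85)"
```

```text
time: 4.05
tcp_pos: [0.543, -0.1545, 0.1197]
eef_rot: [-0.522, 0.522, 0.477, -0.477]
ft_force: [0.1, 0.6, 0.3]
grip_width: 0.0345
t 4.05 tcp [ 543.  -154.5  119.7] shift mm [-0.   0.7 -0. ] F [0.1 0.6 0.3] w 34.5
tool x yaw 84.76 tilt: x.z -0.0000 y.z+1 0.00000 z.z -0.0000
turn about tool y -0.24
```

```bash

python3 -m crank '[[0,[0,0,0],[0,0,0]],[0,[0,0,0],[0,0,0]],[0,[0,0,0],[0,0,0]],[0,[0,0,0],[0,0,0]],[0,[0,-0.01,0],[0,0,0]],[0,[0,-0.02,0],[0,0,0]],[0,[0,-0.03,0],[0,0,0]],[0,[0,0,0],[0,0,0]]]' 25
python3 -c "
from h import *
togo([.543,-.1545,.119],85)
snap('wrist','w3.png')"
```

```text
time: 4.85
tcp_pos: [0.5443, -0.1551, 0.1838]
eef_rot: [-0.52, 0.525, 0.478, -0.476]
ft_force: [0.2, 0.5, -1.9]
grip_width: 0.0297
t 4.85 tcp [ 544.3 -155.1  183.8] shift mm [ 0.6 64.8  1.8] F [ 0.2  0.5 -1.9] w 29.7
tool x yaw 84.77 tilt: x.z -0.0027 y.z+1 0.00002 z.z -0.0064
turn about tool y -0.23
```

View pics/w3.png

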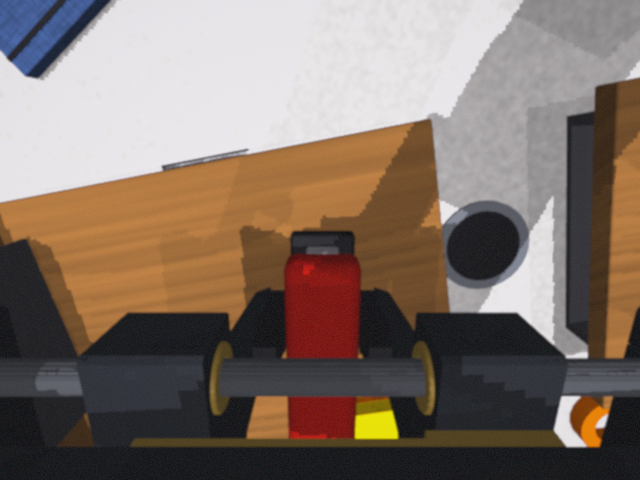

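```bash

python3 -m crank '[[0,[0,-0.04,0],[0,0,0]],[0,[0,-0.04,0],[0,0,0]],[0,[0.0387,-0.0036,0.0076],[0,0,0]],[0,[0.0387,-0.0036,0.0076],[0,0,0]],[0,[0.0387,-0.0036,0.0076],[0,0,0]],[0,[0.0387,-0.0036,0.0076],[0,0,0]],[0,[0.0387,-0.0036,0.0076],[0,0,0]],[0,[0.0387,-0.0036,0.0076],[0,0,0]],[0,[0.0387,-0.0036,0.0076],[0,0,0]],[0,[0.0387,-0.0036,0.0076],[0,0,0]],[0,[0.0387,-0.0036,0.0076],[0,0,0]],[0,[0.0387,-0.0036,0.0076],[0,0,0]]]'
python3 -m crank '[[0,[0,0,0],[0,-5.2,0]],[0,[0,0,0],[0,-5.3,0]],[0,[0,0,0],[0,0,0]],[0,[0,0,0],[0,0,0]]]'
python3 -c "
from h import *
togo([.5036,.2373,.3],95.3)
snap('wrist','w4.png')"
```

```text
time: 6.1
tcp_pos: [0.5019, 0.2394, 0.2945]
eef_rot: [0.523, -0.522, -0.476, 0.477]
ft_force: [1.3, -0.7, -1.5]
grip_width: 0.0296
time: 6.5
tcp_pos: [0.5025, 0.2377, 0.2949]
eef_rot: [0.477, -0.477, -0.521, 0.522]
ft_force: [0.2, -0.4, -1.2]
grip_width: 0.0297
t 6.5 tcp [502.5 237.7 294.9] shift mm [-0.5 -5.1 -1.1] F [ 0.2 -0.4 -1.2] w 29.7
tool x yaw 95.11 tilt: x.z -0.0002 y.z+1 0.00000 z.z 0.0015
turn about tool y -0.19
```

View pics/w4.png

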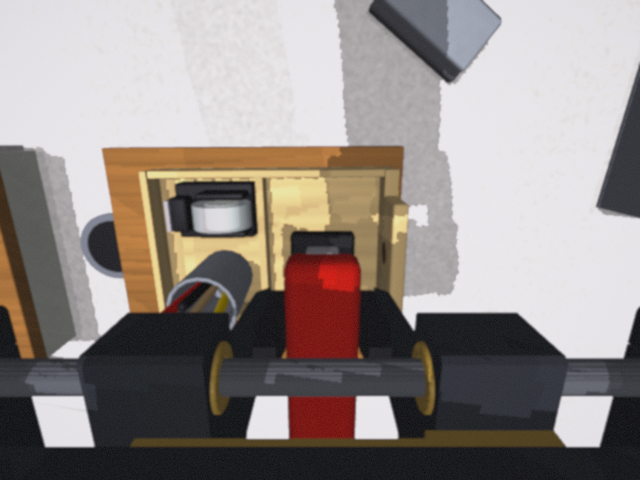

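```bash
cat > px.py <<'E'
from h import *
def mk(fn):
    d=load(fn);K=d['camera_matrix'];M=rot(d['q']);T=d['T_tool_cam']
    def f(u,v,h):
        r=M@T[:3,:3]@np.linalg.inv(K)@[u,v,1];c=M@T[:3,3]+d['tcp'];return (c+r*(h-c[2])/r[2])*1000
    return f
E
python3 - <<'E'
from px import *
f=mk('w4.png')
for n,u,v,h in [('nose corner outer',141,171,.119),('rear outer corner',402,170,.119),('partition L',264,180,.115),('partition R',271,180,.115),('endboard top -x corner in',392,203,.163),('endboard top -x corner out',407,203,.163),('inner -x wall mid',320,176,.119)]: print(n,f(u,v,h)[:2].round(1))
w=cloud(load('w4.png'))
z=w[...,2]
for v in (190,200,225): print(v,[(u,(w[v,u]*1000).round().astype(int).tolist()) for u in range(376,412,4)])
print('floor',w[200:230,280:290].reshape(-1,3).mean(0))
im=load('w4.png')['img'][150:330,90:430,::-1];cv2.imwrite('pics/w4c.png',cv2.resize(im,None,fx=2.3,fy=2.3,interpolation=cv2.INTER_CUBIC))
E
```

```text
nose corner outer [470.1  81.9]
rear outer corner [449.8 301.8]
partition L [469.  185.3]
partition R [468.4 191.4]
endboard top -x corner in [471.6 288.2]
endboard top -x corner out [470.6 299.3]
inner -x wall mid [460.9 233.2]
190 [(376, [472, 287, 92]), (380, [470, 289, 101]), (384, [468, 288, 122]), (388, [467, 292, 122]), (392, [467, 295, 121]), (396, [467, 299, 121]), (400, [471, 310, 86]), (404, [480, 334, 1]), (408, [480, 339, -1])]
200 [(376, [481, 288, 90]), (380, [479, 289, 104]), (384, [476, 289, 124]), (388, [473, 290, 140]), (392, [472, 292, 144]), (396, [472, 295, 142]), (400, [472, 298, 143]), (404, [492, 336, 0]), (408, [492, 341, 0])]
225 [(376, [505, 291, 92]), (380, [501, 292, 108]), (384, [496, 291, 130]), (388, [492, 290, 149]), (392, [488, 291, 162]), (396, [488, 294, 163]), (400, [488, 296, 164]), (404, [487, 300, 163]), (408, [522, 346, 0])]
floor [0.50279715 0.20271998 0.09145725]
```

View pics/w4c.png

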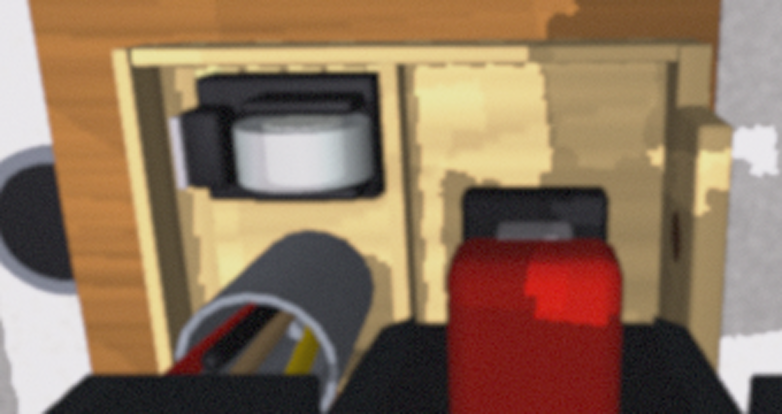

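```bash
python3 - <<'E'
from h import *
w=cloud(load('t0.png'));m=(w[...,2]>.165)&(w[...,0]>.45)&(w[...,1]>.1)&(w[...,1]<.28);P=w[m]*1000
a=np.radians(5.3);c,s=np.cos(a),np.sin(a);Q=(P[:,:2]-[529.5,197.5])@np.array([[c,-s],[s,c]])
print(Q.min(0),Q.max(0))
togo([.5043,.2424,.1245],95.3)
E
```

```text
[  7.31953257 -81.11921163] [ 62.65342248 -27.8241748 ]
t 6.55 tcp [502.5 237.6 295.1] shift mm [  4.6 170.6  -2.4] F [ 0.3 -0.2 -0.6] w 29.7
tool x yaw 95.12 tilt: x.z -0.0002 y.z+1 0.00000 z.z 0.0011
turn about tool y -0.18
```

```bash
python3 - <<'E'
from h import *
w=cloud(load('t0.png'));a=np.radians(5.3);c,s=np.cos(a),np.sin(a)
m=(w[...,2]>.174)&(w[...,0]>.45)&(w[...,1]>.1)&(w[...,1]<.28);P=w[m]*1000
Q=(P[:,:2]-[529.5,197.5])@np.array([[c,-s],[s,c]]);k=Q[:,1]>-55
print(Q.min(0),Q.max(0),Q[k].min(0), np.c_[Q,P[:,2]][Q[:,0]<25].round())
g=np.array([-23,53])@np.array([[c,s],[-s,c]])+[529.5,197.5];print(g)
togo([g[0]/1e3,g[1]/1e3,.1245],95.3)
E
```

```text
[  9.6246337  -81.11921163] [ 55.67436742 -28.59296209] [ 10.80282898 -54.85799463] [[ 24. -70. 216.]
 [ 24. -72. 215.]
 [ 23. -75. 217.]
 [ 23. -69. 211.]
 [ 21. -73. 218.]
 [ 22. -74. 214.]
 [ 24. -74. 203.]
 [ 21. -71. 208.]
 [ 21. -72. 205.]
 [ 23. -72. 196.]
 [ 22. -69. 192.]
 [ 23. -70. 188.]
 [ 23. -72. 183.]
 [ 24. -79. 176.]
 [ 23. -68. 177.]
 [ 23. -70. 175.]
 [ 15. -51. 209.]
 [ 15. -54. 211.]
 [ 16. -54. 205.]
 [ 17. -55. 201.]
 [ 14. -50. 207.]
 [ 13. -53. 210.]
 [ 13. -56. 211.]
 [ 13. -57. 207.]
 [ 16. -56. 193.]
 [ 17. -56. 185.]
 [ 19. -56. 175.]
 [ 19. -33. 176.]
 [ 11. -51. 209.]
 [ 11. -53. 210.]
 [ 11. -55. 208.]
 [ 12. -55. 202.]
 [ 13. -57. 199.]
 [ 15. -56. 184.]
 [ 17. -56. 175.]
 [ 12. -53. 193.]
 [ 12. -54. 188.]
 [ 13. -56. 184.]
 [ 14. -69. 175.]
 [ 11. -42. 175.]
 [ 10. -64. 174.]]
[501.70269081 248.14888549]
t 6.55 tcp [502.5 237.6 295.1] shift mm [ 10.6 170.6  -0.3] F [ 0.3 -0.2 -0.6] w 29.7
tool x yaw 95.12 tilt: x.z -0.0002 y.z+1 0.00000 z.z 0.0011
turn about tool y -0.18
```

```bash

python3 -m crank '[[0,[0.0106,0,-0.0003],[0,-0.2,0]],[0,[0,0.03,0],[0,0,0]],[0,[0,0.03,0],[0,0,0]],[0,[0,0.03,0],[0,0,0]],[0,[0,0.02,0],[0,0,0]],[0,[0,0.02,0],[0,0,0]],[0,[0,0.01,0],[0,0,0]],[0,[0,0.01,0],[0,0,0]],[0,[0,0.01,0],[0,0,0]],[0,[0,0.005,0],[0,0,0]],[0,[0,0,0],[0,0,0]]]'
python3 -c "
from h import *
togo([.5017,.2481,.1245],95.3)
snap('wrist','w5.png');snap('scene','s5.png')"
```

```text
time: 7.65
tcp_pos: [0.5018, 0.2484, 0.1303]
eef_rot: [0.476, -0.475, -0.523, 0.523]
ft_force: [0.2, 0.3, -0.7]
grip_width: 0.03
t 7.65 tcp [501.8 248.4 130.3] shift mm [-0.3  5.8  0.1] F [ 0.2  0.3 -0.7] w 30.0
tool x yaw 95.46 tilt: x.z -0.0001 y.z+1 0.00000 z.z 0.0006
turn about tool y 0.16
```

View pics/w5.png

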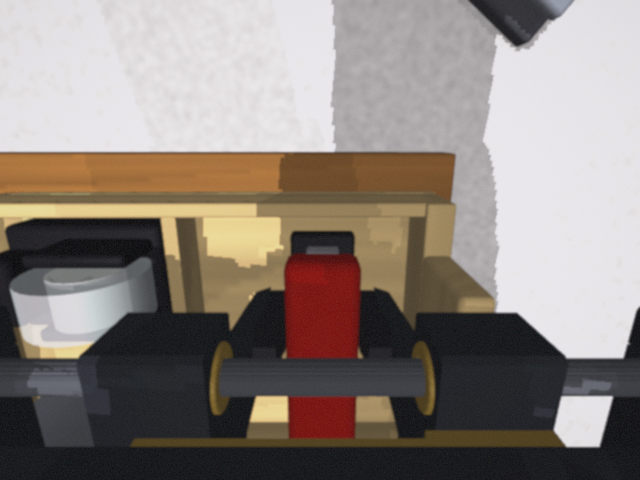

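View pics/s5.png

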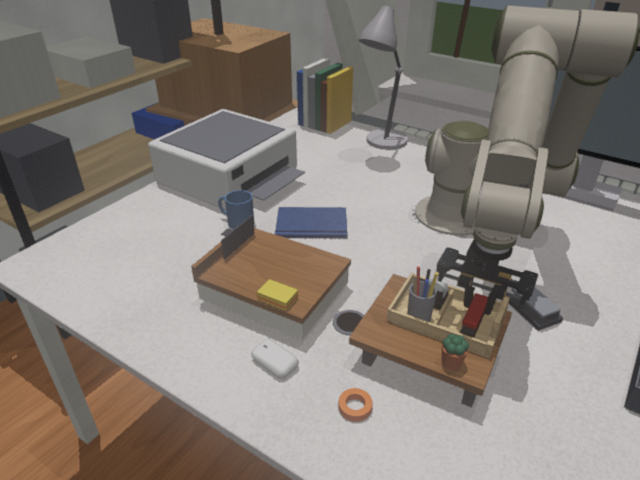

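```bash

python3 -m crank '[[0,[0,0.002,0],[0,0,0]],[0,[0,0.002,0],[0,0,0]],[0,[0,0,0],[0,0,0]]]'
python3 -m crank '[[0,[0,0.0015,0],[0,0,0]],[0,[0,0,0],[0,0,0]]]'
python3 -m crank '[[0,[0,0.001,0],[0,0,0]],[0,[0,0,0],[0,0,0]]]'
```

```text
time: 8.05
tcp_pos: [0.5018, 0.2484, 0.1266]
eef_rot: [0.476, -0.476, -0.523, 0.523]
ft_force: [-0.9, 0.1, -1.8]
grip_width: 0.0302
time: 8.25
tcp_pos: [0.5019, 0.2484, 0.1251]
eef_rot: [0.476, -0.476, -0.523, 0.523]
ft_force: [0.5, -0.7, -1.1]
grip_width: 0.0301
time: 8.45
tcp_pos: [0.5019, 0.2484, 0.1241]
eef_rot: [0.476, -0.476, -0.523, 0.523]
ft_force: [-1.0, 0.1, -2.1]
grip_width: 0.0295
```

```bash

python3 -m crank '[[0,[0,0.0005,0],[0,0,0]],[0,[0,0,0],[0,0,0]]]'
python3 -m crank '[[0,[0,0.0005,0],[0,0,0]],[0,[0,0,0],[0,0,0]]]'
python3 -m crank '[[0,[0,0.0005,0],[0,0,0]],[0,[0,0,0],[0,0,0]]]'
```

```text
time: 8.65
tcp_pos: [0.5019, 0.2484, 0.1236]
eef_rot: [0.476, -0.476, -0.523, 0.523]
ft_force: [-0.0, 0.1, -1.4]
grip_width: 0.0299
time: 8.85
tcp_pos: [0.502, 0.2484, 0.1235]
eef_rot: [-0.476, 0.476, 0.523, -0.523]
ft_force: [-1.0, -0.8, 0.8]
grip_width: 0.0295
time: 9.05
tcp_pos: [0.502, 0.2484, 0.1234]
eef_rot: [-0.475, 0.476, 0.523, -0.523]
ft_force: [-3.0, -1.0, 6.7]
grip_width: 0.03
```

```bash

python3 -m crank '[[0,[0,-0.0007,0],[0,0,0]],[0,[0,0,0],[0,0,0]],[0.4,[0,0,0],[0,0,0]],[0.44,[0,0,0],[0,0,0]],[0.44,[0,0,0],[0,0,0]]]'
python3 -m crank '[[0.44,[0,-0.01,0],[0,0,0]],[0.44,[0,-0.02,0],[0,0,0]],[0.44,[0,-0.04,0],[0,0,0]],[0.44,[0,-0.04,0],[0,0,0]],[0.44,[0,-0.04,0],[0,0,0]],[0.44,[0,0,0],[0,0,0]]]'
python3 -c "
from h import *
togo([.5017,.2481,.1245],95.3)
snap('wrist','w6.png');snap('top','t6.png')"
```

```text
time: 9.55
tcp_pos: [0.502, 0.2484, 0.1234]
eef_rot: [-0.476, 0.476, 0.523, -0.523]
ft_force: [0.1, 0.3, 0.1]
grip_width: 0.0391
time: 10.15
tcp_pos: [0.5033, 0.2489, 0.2796]
eef_rot: [-0.474, 0.478, 0.526, -0.52]
ft_force: [0.6, -0.2, 0.1]
grip_width: 0.039
t 10.15 tcp [503.3 248.9 279.6] shift mm [ -0.8 155.1   3.3] F [ 0.6 -0.2  0.1] w 39.0
tool x yaw 95.47 tilt: x.z 0.0016 y.z+1 0.00005 z.z -0.0103
turn about tool y 0.17
```

View pics/w6.png

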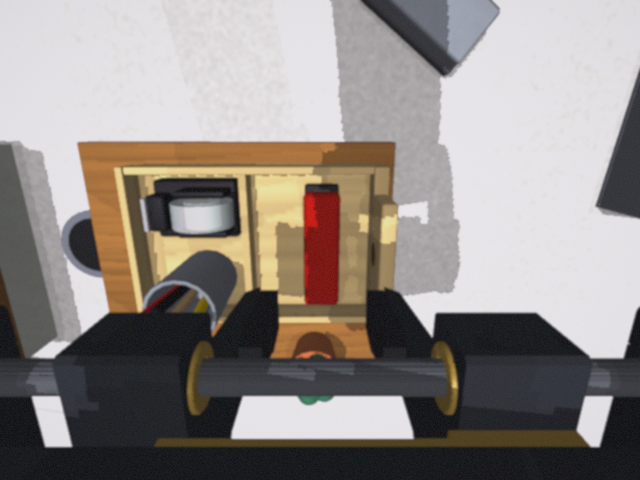

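```bash
python3 - <<'E'
from h import *
w=cloud(load('w6.png'));v,u=np.mgrid[:480,:640]
m=(u>370)&(u<402)&(v>195)&(v<290)&(w[...,2]>.158)&(w[...,2]<.170)
P=w[m]*1000;print(len(P),P.min(0).round(1),P.max(0).round(1),np.median(P[:,2]))
r=cv2.minAreaRect(P[:,:2].astype(np.float32));print(r)
a=np.radians(5.3);yy=P@[-np.sin(a),np.cos(a),0];print('y along tray axis',np.percentile(yy,[1,10,50,90,99]).round(1))
w=cloud(load('t6.png'));m=(w[...,2]>.155)&(w[...,2]<.17)&(w[...,1]>.28)&(w[...,1]<.32)&(w[...,0]>.45)&(w[...,0]<.6);P=w[m]*1000
print(len(P),cv2.minAreaRect(P[:,:2].astype(np.float32)));yy=P@[-np.sin(a),np.cos(a),0];print(np.percentile(yy,[1,50,99]))
c=np.array([519.9,301.1,0]);print(c@[-np.sin(a),np.cos(a),0], c@[np.cos(a),np.sin(a),0])
E
```

```text
1463 [471.5 289.  158. ] [537.8 306.6 165.4] 163.14663067839945
((504.5499572753906, 297.8828430175781), (65.71720123291016, 12.399345397949219), 5.47480583190918)
y along tray axis [243.9 244.6 249.4 254.4 255.8]
59 ((487.1922607421875, 293.4747619628906), (29.705047607421875, 9.498815536499023), 7.331968307495117)
[242.32532981 246.72604881 252.05588482]
251.78923820991034 545.490054466324
```

```bash
python3 -c "
from h import *
togo([.5196,.299,.148],95.4)"
```

```text
t 10.25 tcp [501.9 248.5 274.2] shift mm [ 48.6 126.2 -22.2] F [ 0.3 -0.2  0.5] w 38.8
tool x yaw 95.47 tilt: x.z 0.0003 y.z+1 0.00000 z.z -0.0015
turn about tool y 0.07
```

```bash

python3 -m crank '[[0.44,[0.025,0,-0.0111],[0,0,0]],[0.44,[0.0236,0,-0.0111],[0,0.1,0]],[0.44,[0,0.03,0],[0,0,0]],[0.44,[0,0.03,0],[0,0,0]],[0.44,[0,0.02,0],[0,0,0]],[0.44,[0,0.01,0],[0,0,0]],[0.44,[0,0,0],[0,0,0]]]'
python3 -c "
from h import *
togo([.5196,.299,.148],95.4)
snap('wrist','w7.png')"
```

```text
time: 10.95
tcp_pos: [0.5187, 0.2987, 0.1817]
eef_rot: [0.477, -0.475, -0.522, 0.524]
ft_force: [-0.0, -0.2, -0.4]
grip_width: 0.0387
t 10.95 tcp [518.7 298.7 181.7] shift mm [ 0.3 33.7 -1. ] F [-0.  -0.2 -0.4] w 38.7
tool x yaw 95.36 tilt: x.z -0.0008 y.z+1 0.00001 z.z 0.0035
turn about tool y -0.04
```

View pics/w7.png

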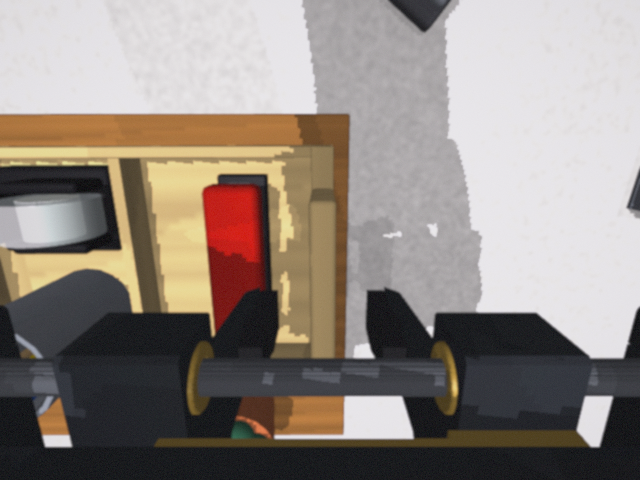

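```bash

python3 -m crank '[[0.44,[0,0.015,0],[0,0,0]],[0.44,[0,0.01,0],[0,0,0]],[0.44,[0,0.008,0],[0,0,0]],[0.44,[0,0,0],[0,0,0]],[0.44,[0,0,0],[0,0,0]]]'
python3 -c "
from h import *
togo([.5196,.299,.148],95.4);print(sensors.sense()['wrist_torque'])"
```

```text
time: 11.5
tcp_pos: [0.5196, 0.299, 0.1508]
eef_rot: [-0.476, 0.476, 0.523, -0.523]
ft_force: [0.7, 0.5, 0.4]
grip_width: 0.039
t 11.5 tcp [519.6 299.  150.8] shift mm [-0.   2.8 -0. ] F [0.7 0.5 0.4] w 39.0
tool x yaw 95.37 tilt: x.z 0.0001 y.z+1 0.00000 z.z -0.0005
turn about tool y -0.03
[ 0.00782421 -0.02667036  0.011165  ]
```

```bash

python3 -m crank '[[0.25,[0,0.001,0],[0,0,0]],[0.2,[0,0,0],[0,0,0]],[0.16,[0,0,0],[0,0,0]],[0.1,[0,0,0],[0,0,0]],[0.1,[0,0,0],[0,0,0]],[0.05,[0,0,0],[0,0,0]],[0,[0,0,0],[0,0,0]],[0,[0,0,0],[0,0,0]],[0,[0,0,0],[0,0,0]]]' 25
python3 -c "
from h import *
togo([.5196,.299,.148],95.4);print(sensors.sense()['wrist_torque'])"
```

```text
time: 12.4
tcp_pos: [0.5194, 0.2989, 0.1496]
eef_rot: [-0.476, 0.476, 0.523, -0.523]
ft_force: [-0.8, -0.4, 3.0]
grip_width: 0.0121
t 12.4 tcp [519.4 298.9 149.6] shift mm [ 0.   1.6 -0.2] F [-0.8 -0.4  3. ] w 12.1
tool x yaw 95.37 tilt: x.z 0.0000 y.z+1 0.00000 z.z -0.0002
turn about tool y -0.03
[-0.00288429  0.07963277  0.11003628]
```

```bash
python3 - <<'E'
from px import *
f=mk('w1.png');a=np.radians(5.3);c,s=np.cos(a),np.sin(a);A=lambda p:np.array([p[0]*c+p[1]*s,-p[0]*s+p[1]*c]).round(1)
for n,u,v,h in [('unit edge -x corner',404,110,.0877),('unit edge lower',421,345,.0877),('unit -x left',55,170,.1177),('shelf corner',522,88,.0853),('shelf lower',532,322,.0853),('book top front -x',113,190,.1477),('book top back -x',75,200,.1477),('book foot -x? ',153,310,.0877)]: print(n,A(f(u,v,h)),f(u,v,h)[:2].round(1))
d=load('w1.png');w=cloud(d)*1000;v,u=np.mgrid[:480,:640]
ax=w[...,0]*c+w[...,1]*s;ay=-w[...,0]*s+w[...,1]*c
for lo,hi in [(95,105),(110,120),(120,130),(130,140),(140,146),(146,150)]:
    m=(u<165)&(w[...,2]>lo)&(w[...,2]<hi)&(ax>480)&(ax<600)
    if m.sum(): print(lo,m.sum(),np.percentile(ay[m],[2,20,50,80,98]).round(1), np.polyfit(ax[m],ay[m],1).round(4))
im=d['img'][150:350,30:180,::-1];cv2.imwrite('pics/w1c.png',cv2.resize(im,None,fx=3,fy=3,interpolation=cv2.INTER_CUBIC))
E
```

```text
unit edge -x corner [ 459.7 -123.2] [469.1 -80.2]
unit edge lower [ 694.1 -129.5] [703.1 -64.9]
unit -x left [ 459.1 -419.8] [ 495.9 -375.5]
shelf corner [458.8 -20.5] [458.7  22. ]
shelf lower [687.8 -13.1] [686.1  50.5]
book top front -x [ 481.8 -360. ] [ 513. -314.]
book top back -x [ 484.2 -391.2] [ 518.3 -344.8]
book foot -x?  [ 608.1 -395.3] [ 642.  -337.4]
95 812 [-412.  -394.5 -394.1 -393.8 -393.2] [ 3.290000e-02 -4.124575e+02]
110 1366 [-423.5 -420.7 -394.4 -393.9 -393.2] [ 5.160000e-02 -4.310442e+02]
120 1756 [-439.2 -430.2 -394.7 -393.9 -393.3] [-1.183000e-01 -3.456929e+02]
130 1068 [-395.  -394.4 -394.  -393.7 -393.1] [ 1.20000e-03 -3.94683e+02]
140 734 [-400.6 -394.5 -394.1 -393.6 -393.2] [-8.00000e-04 -3.93954e+02]
146 803 [-399.2 -396.7 -395.3 -394.1 -393.3] [-1.700000e-03 -3.945456e+02]
```

View pics/w1c.png

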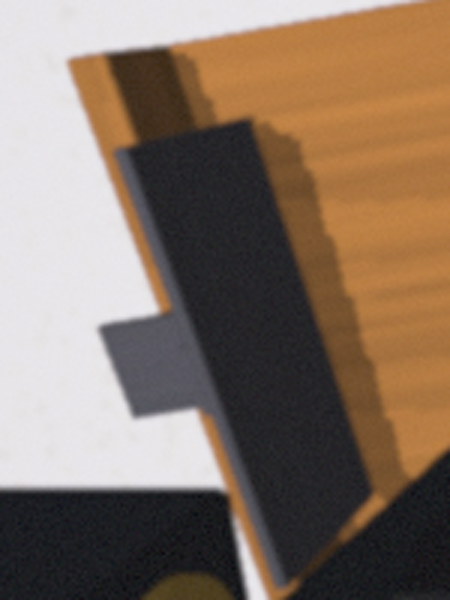

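```bash

python3 -m crank '[[0,[-0.001,0,0],[0,0,0]],[0,[-0.002,0,0],[0,0,0]],[0,[-0.003,0,0],[0,0,0]],[0,[-0.004,0,0],[0,0,0]],[0,[-0.004,0,0],[0,0,0]],[0,[-0.004,0,0],[0,0,0]]]' 25
cat >> h.py <<'E'
def st():
    s=sensors.sense();M=rot(s['eef_rot']);p=s['tcp_pos']*1000;a=np.radians(5.3);c,n=np.cos(a),np.sin(a)
    U=np.array([[c,n,0],[-n,c,0],[0,0,1]]);print('t %.2f travel %.1f axis-x %.1f z %.1f yaw %.2f pitch(noseup) %.2f'%(s['time'],249.6-(U@p)[1],(U@p)[0],p[2],np.degrees(np.arctan2(M[1,0],M[0,0])),-np.degrees(np.arcsin(M[2,0]))),'F unit',(U@s['ft_force']).round(1),'T unit',(U@s['wrist_torque']).round(2),'w %.1f'%(s['grip_width']*1000))
E
python3 - <<'E'
from h import *
st()
d=load('w1.png');w=cloud(d)*1000;im=d['img'].astype(int);m=(im[...,0]>150)&(im[...,1]>130)&(im[...,2]<80)&(w[...,2]>95)
a=np.radians(5.3);ax=w[...,0]*np.cos(a)+w[...,1]*np.sin(a);ay=-w[...,0]*np.sin(a)+w[...,1]*np.cos(a)
print('note ax min',np.percentile(ax[m],[0,1,50]),np.percentile(ay[m],[1,99]))
E
```

```text
time: 13.0
tcp_pos: [0.521, 0.2818, 0.1496]
eef_rot: [-0.476, 0.476, 0.524, -0.522]
ft_force: [-0.1, 5.9, 1.6]
grip_width: 0.0117
t 13.00 travel 17.2 axis-x 544.8 z 149.6 yaw 95.38 pitch(noseup) -0.10 F unit [0.4 5.9 1.6] T unit [ 0.87  0.01 -0.  ] w 11.7
note ax min [522.38061839 524.57647765 660.46994007] [-240.8914441  -154.69372061]
```

```bash

python3 -m crank '[[0,[-0.004,0,0],[0,0,0]],[0,[-0.004,0,0],[0,0,0]],[0,[-0.004,0,0],[0,0,0]],[0,[-0.004,0,0],[0,0,0]],[0,[-0.004,0,0],[0,0,0]],[0,[-0.004,0,0],[0,0,0]],[0,[-0.004,0,0],[0,0,0]],[0,[-0.004,0,0],[0,0,0]]]' >/dev/null
python3 -c "
from h import *
st()
w=cloud(load('t6.png'))*1000;a=np.radians(5.3);ax=w[...,0]*np.cos(a)+w[...,1]*np.sin(a);ay=-w[...,0]*np.sin(a)+w[...,1]*np.cos(a)
m=(w[...,2]>104)&(w[...,2]<120)&(w[...,1]<.0)&(ax>600)&(ay<-130)&(ay>-260)
print('note',m.sum(),np.percentile(ax[m],[1,50,99]))"
python3 -m crank '[[0,[-0.004,0,-0.0002],[0,0,0]],[0,[-0.004,0,-0.0002],[0,0,0]],[0,[-0.004,0,-0.0002],[0,0,0]],[0,[-0.004,0,-0.0002],[0,0,0]],[0,[-0.004,0,-0.0002],[0,0,0]],[0,[-0.004,0,-0.0002],[0,0,0]],[0,[-0.004,0,-0.0002],[0,0,0]],[0,[-0.004,0,-0.0002],[0,0,0]]]' >/dev/null
python3 -c "
from h import *
st()"
```

```text
t 13.80 travel 49.2 axis-x 544.9 z 149.6 yaw 95.37 pitch(noseup) -0.10 F unit [0.9 5.5 2.7] T unit [ 0.86 -0.02  0.01] w 12.1
note 644 [644.40329595 668.62712048 694.17886594]
t 14.60 travel 81.2 axis-x 546.5 z 149.6 yaw 95.37 pitch(noseup) -0.10 F unit [0.7 6.  3.5] T unit [ 0.94  0.07 -0.07] w 12.3
```

```bash

python3 -m crank '[[0,[-0.004,0,0],[0,0,0]],[0,[-0.004,0,0],[0,0,0]],[0,[-0.004,0,0],[0,0,0]],[0,[-0.004,0,0],[0,0,0]],[0,[-0.004,0,0],[0,0,0]],[0,[-0.004,0,0],[0,0,0]],[0,[-0.004,0,0],[0,0,0]],[0,[-0.004,0,0],[0,0,0]]]' >/dev/null
python3 -c "
from h import *
st()"
python3 -m crank '[[0,[-0.004,0,0],[0,0,0]],[0,[-0.004,0,0],[0,0,0]],[0,[-0.004,0,0],[0,0,0]],[0,[-0.004,0,0],[0,0,0]],[0,[-0.004,0,0],[0,0,0]],[0,[-0.004,0,0],[0,0,0]],[0,[-0.004,0,0],[0,0,0]]]' >/dev/null
python3 -c "
from h import *
st();snap('scene','s8.png');snap('wrist','w8.png')"
```

```text
t 15.40 travel 113.2 axis-x 546.6 z 149.6 yaw 95.37 pitch(noseup) -0.10 F unit [0.1 5.1 2.6] T unit [ 0.91 -0.02 -0.03] w 11.7
t 16.10 travel 141.1 axis-x 546.6 z 149.7 yaw 95.37 pitch(noseup) -0.11 F unit [0.3 7.  3.6] T unit [ 1.02 -0.01 -0.04] w 12.0
```

View pics/s8.png

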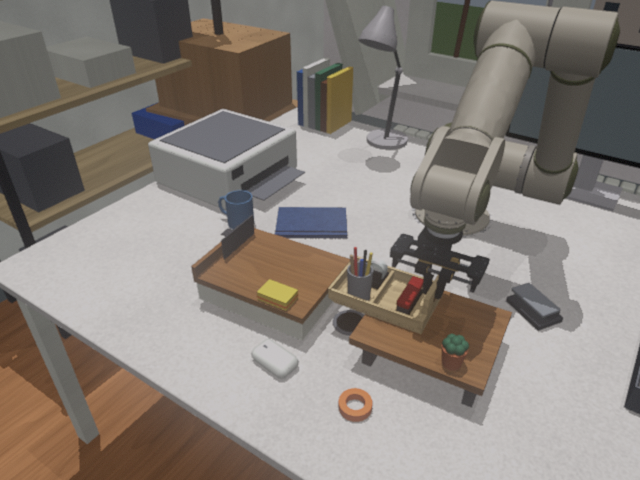

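View pics/w8.png

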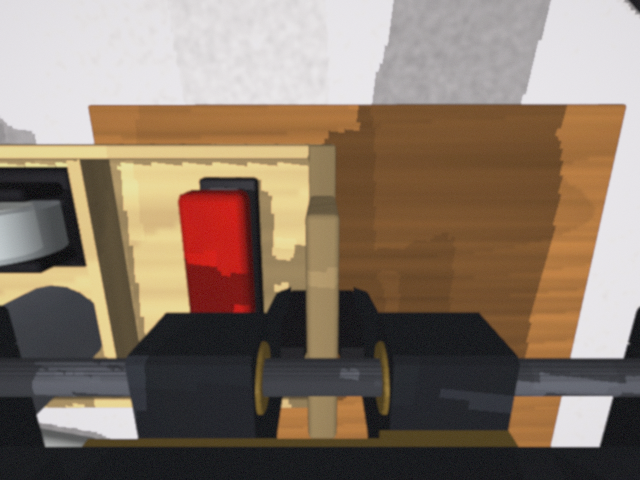

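```bash

python3 -m crank '[[0,[-0.003,0,0],[0,0,0.1]],[0,[-0.003,0,0],[0,0,0.1]],[0,[-0.003,0,0],[0,0,0.1]],[0,[-0.003,0,0],[0,0,0]],[0,[-0.003,0,0],[0,0,0]]]' >/dev/null
python3 -c "
from h import *
st()"
python3 -m crank '[[0,[-0.003,0,0],[0,0,0]],[0,[-0.003,0,0],[0,0,0]]]' >/dev/null
python3 -c "
from h import *
st()"
python3 -m crank '[[0,[-0.003,0,0],[0,0,0]],[0,[-0.002,0,0],[0,0,0]]]' >/dev/null
python3 -c "
from h import *
st()"
```

```text
t 16.70 travel 156.1 axis-x 546.6 z 149.6 yaw 95.37 pitch(noseup) 0.21 F unit [0.6 5.9 3.7] T unit [ 1.17  0.03 -0.01] w 12.0
t 16.90 travel 162.1 axis-x 546.6 z 149.7 yaw 95.37 pitch(noseup) 0.20 F unit [-0.3  6.5  3.7] T unit [ 1.29  0.05 -0.02] w 11.6
t 17.10 travel 167.1 axis-x 546.7 z 149.8 yaw 95.36 pitch(noseup) 0.20 F unit [-0.3  6.7  4.1] T unit [ 1.27  0.03 -0.06] w 11.8
```

```bash

for i in 1; do python3 -m crank '[[0,[-0.002,0,0],[0,0,0.06]],[0,[-0.002,0,0],[0,0,0.06]]]' >/dev/null
python3 -c "
from h import *
st()"; done
python3 -m crank '[[0,[-0.002,0,0],[0,0,0.06]],[0,[-0.002,0,0],[0,0,0.06]]]' >/dev/null
python3 -c "
from h import *
st()"
python3 -m crank '[[0,[-0.002,0,0],[0,0,0.06]],[0,[-0.002,0,0],[0,0,0.06]]]' >/dev/null
python3 -c "
from h import *
st();snap('top','t9.png')
w=cloud(load('t9.png'))*1000"
```

```text
t 17.30 travel 171.1 axis-x 546.6 z 149.8 yaw 95.36 pitch(noseup) 0.32 F unit [0.2 6.7 3.2] T unit [1.32 0.04 0.02] w 11.7
t 17.50 travel 174.4 axis-x 546.5 z 149.6 yaw 95.35 pitch(noseup) 0.36 F unit [ 0.4 12.2  3.3] T unit [ 2.27 -0.03 -0.02] w 12.1
t 17.70 travel 177.6 axis-x 546.4 z 149.7 yaw 95.37 pitch(noseup) 0.40 F unit [ 0.  24.2  4.3] T unit [ 3.63 -0.04 -0.03] w 12.0
```

```bash

python3 -m crank '[[0,[0.002,0,0],[0,0,0]],[0,[0.002,0,0],[0,0,0.15]],[0,[0,0,0],[0,0,0.15]],[0,[0,0,0],[0,0,0.15]],[0,[0,0,0],[0,0,0]]]' >/dev/null
python3 -c "
from h import *
st();snap('scene','s9.png')"

```

```text
t 18.25 travel 176.5 axis-x 546.7 z 149.6 yaw 95.35 pitch(noseup) 1.16 F unit [-0.5 -5.4  3.4] T unit [-0.43  0.04  0.03] w 11.7
```

```bash
python3 - <<'E'
from h import *
im=load('s9.png')['img'][240:380,290:530,::-1];cv2.imwrite('pics/s9c.png',cv2.resize(im,None,fx=3.3,fy=3.3,interpolation=cv2.INTER_CUBIC))
E
```

```text
(no output)
```

View pics/s9c.png

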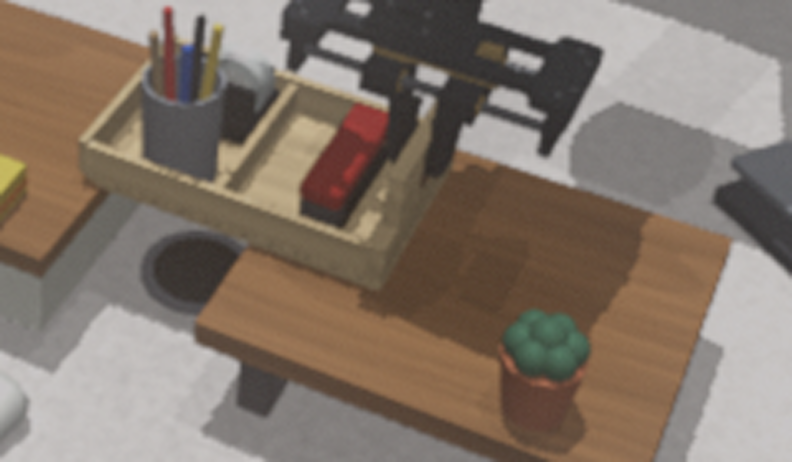

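```bash

python3 -m crank '[[0,[-0.002,0,0],[0,0,0]],[0,[-0.002,0,0],[0,0,0]]]' >/dev/null
python3 -c "
from h import *
st()"
python3 -m crank '[[0,[-0.002,0,0],[0,0,0]],[0,[-0.002,0,0],[0,0,0]]]' >/dev/null
python3 -c "
from h import *
st()"

```

```text
t 18.50 travel 177.6 axis-x 546.5 z 149.6 yaw 95.36 pitch(noseup) 0.82 F unit [ 1.1 13.8  1.2] T unit [ 1.96 -0.11 -0.04] w 11.8
t 18.70 travel 182.7 axis-x 546.5 z 149.7 yaw 95.38 pitch(noseup) 0.97 F unit [0.4 6.  2.2] T unit [ 1.14 -0.03  0.01] w 11.9
```

```bash

python3 -m crank '[[0,[-0.003,-0.00008,0],[0,0,-0.03]],[0,[-0.004,-0.00008,0],[0,0,-0.05]],[0,[-0.004,-0.00008,0],[0,0,-0.05]],[0,[-0.004,-0.00008,0],[0,0,-0.05]],[0,[-0.004,-0.00008,0],[0,0,-0.05]]]' >/dev/null
python3 -c "
from h import *
st()"
python3 -m crank '[[0,[-0.004,-0.00008,0],[0,0,-0.05]],[0,[-0.004,-0.00008,0],[0,0,-0.05]],[0,[-0.004,-0.00008,0],[0,0,-0.05]]]' >/dev/null
python3 -c "
from h import *
st()"
python3 -m crank '[[0,[-0.004,-0.00008,0],[0,0,-0.05]],[0,[-0.004,-0.00008,0],[0,0,-0.05]],[0,[-0.004,-0.00008,0],[0,0,-0.05]]]' >/dev/null
python3 -c "
from h import *
st();snap('wrist','w10.png')"

```

```text
t 19.20 travel 203.1 axis-x 546.4 z 150.1 yaw 95.37 pitch(noseup) 0.86 F unit [-0.5  2.9 -3.3] T unit [ 0.7  -0.03 -0.05] w 11.6
t 19.50 travel 215.2 axis-x 546.6 z 150.8 yaw 95.36 pitch(noseup) 0.72 F unit [ 0.3  3.  -2.6] T unit [ 0.78 -0.03 -0.03] w 11.9
t 19.80 travel 227.2 axis-x 546.7 z 151.3 yaw 95.37 pitch(noseup) 0.57 F unit [ 0.4  3.7 -1.8] T unit [ 0.75 -0.03  0.03] w 12.2
```

```bash
python3 - <<'E'
from h import *
w=cloud(load('w10.png'))*1000;a=np.radians(5.3);c,s=np.cos(a),np.sin(a);ax=w[...,0]*c+w[...,1]*s;ay=-w[...,0]*s+w[...,1]*c;z=w[...,2]
dy=145.7-227.2  # tray centre
tx=ax-546.5;ty=ay-dy
m=(tx<-62)&(tx>-72)&(z>112)&(z<130)
for lo in range(-60,110,20):
    k=m&(ty>lo)&(ty<lo+20)
    if k.sum()>10: print('wall top',lo,k.sum(),np.median(z[k]).round(2))
for lo in range(-60,110,20):
    k=(abs(tx)<60)&(ty>lo)&(ty<lo+20)&(z>85)&(z<105)
    if k.sum()>10: print('floor',lo,k.sum(),np.median(z[k]).round(2))
k=(tx<-75)&(tx>-90)&(z>75)&(z<95)
for lo in range(-240,200,20):
    q=k&(ay>lo)&(ay<lo+20)
    if q.sum()>10: print('top',lo,q.sum(),np.median(z[q]).round(2))
E
```

```text
wall top -60 17 113.84
wall top -40 642 121.46
wall top -20 721 121.32
wall top 0 663 121.31
wall top 20 666 121.23
wall top 40 670 121.21
wall top 60 667 121.04
wall top 80 679 121.08
wall top 100 447 123.03
floor -60 1041 93.98
floor -40 1402 95.34
floor -20 4316 94.53
floor 0 5517 93.44
floor 20 2339 93.41
floor 40 918 94.11
floor 60 4117 93.68
floor 80 3525 93.15
floor 100 1215 85.61
top -160 355 87.7
top -140 1311 87.24
top -20 673 85.36
top 0 1084 85.42
top 20 1095 85.45
top 40 1103 85.4
top 60 1099 85.41
top 80 1108 85.35
top 100 1107 85.36
top 120 1106 85.36
top 140 1116 85.36
top 160 1111 85.38
top 180 467 85.33
```

View pics/w10.png

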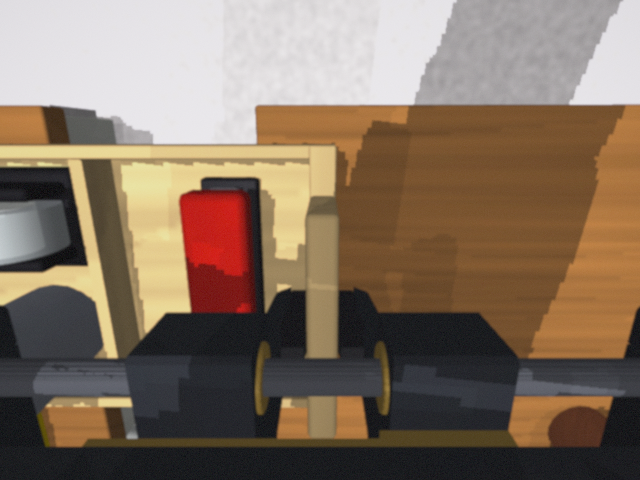

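```bash

python3 -m crank '[[0,[-0.004,0,0],[0,0,-0.02]],[0,[-0.004,0,0],[0,0,-0.02]],[0,[-0.004,0,0],[0,0,-0.02]],[0,[-0.004,0,0],[0,0,-0.02]],[0,[-0.004,0,0],[0,0,-0.02]],[0,[-0.004,0,0],[0,0,-0.02]]]' >/dev/null
python3 -c "
from h import *
st()"
python3 -m crank '[[0,[-0.004,0,0],[0,0,-0.02]],[0,[-0.004,0,0],[0,0,-0.02]],[0,[-0.004,0,0],[0,0,-0.02]],[0,[-0.004,0,0],[0,0,-0.02]],[0,[-0.004,0,0],[0,0,-0.02]]]' >/dev/null
cat > lev.py <<'E'
from h import *
import sys
fn=sys.argv[1];st();s=sensors.sense()['tcp_pos']*1000;snap('wrist',fn)
w=cloud(load(fn))*1000;a=np.radians(5.3);c,n=np.cos(a),np.sin(a);ax=w[...,0]*c+w[...,1]*n;ay=-w[...,0]*n+w[...,1]*c;z=w[...,2]
tx=ax-546.5;ty=ay-(-s[0]*n+s[1]*c-104)
m=(tx<-62)&(tx>-72)&(z>112)&(z<130)&(ty>-45)&(ty<95)
p=np.polyfit(ty[m],z[m],1);r=z[m]-np.polyval(p,ty[m]);k=abs(r)<1.5;p=np.polyfit(ty[m][k],z[m][k],1)
print('wall pitch noseup deg %.2f; underside z at rear %.2f mid %.2f nose-flat %.2f'%(-np.degrees(p[0]),*(np.polyval(p,[110,0,-92])-34)))
E
python3 lev.py w11.png
```

```text
t 20.45 travel 251.2 axis-x 546.7 z 151.6 yaw 95.37 pitch(noseup) 0.46 F unit [0.3 4.3 0.2] T unit [1.   0.04 0.  ] w 11.7
t 20.95 travel 271.1 axis-x 546.8 z 151.8 yaw 95.37 pitch(noseup) 0.35 F unit [-0.1  5.7  2.3] T unit [ 1.04  0.03 -0.02] w 11.4
wall pitch noseup deg 0.01; underside z at rear 87.43 mid 87.46 nose-flat 87.48
```

```bash

python3 -m crank '[[0,[-0.004,0,0],[0,0,0]],[0,[-0.004,0,0],[0,0,0]],[0,[-0.004,0,0],[0,0,0]],[0,[-0.004,0,0],[0,0,0]],[0,[-0.004,0.00002,0],[0,0,0]],[0,[-0.004,0.00002,0],[0,0,0]],[0,[-0.004,0.00002,0],[0,0,0]],[0,[-0.004,0.00002,0],[0,0,0]]]' >/dev/null
python3 -c "
from h import *
st()"
python3 -m crank '[[0,[-0.004,0.00002,0],[0,0,0]],[0,[-0.004,0.00002,0],[0,0,0]],[0,[-0.004,0.00002,0],[0,0,0]],[0,[-0.004,0.00002,0],[0,0,0]],[0,[-0.004,0.00002,0],[0,0,0]],[0,[-0.004,0.00002,0],[0,0,0]],[0,[-0.004,0.00002,0],[0,0,0]],[0,[-0.004,0.00002,0],[0,0,0]]]' >/dev/null
python3 lev.py w12.png
```

```text
t 21.80 travel 303.0 axis-x 546.7 z 151.8 yaw 95.38 pitch(noseup) 0.35 F unit [1.5 5.2 2.2] T unit [ 1.07 -0.01 -0.02] w 12.0
t 22.60 travel 335.0 axis-x 546.7 z 151.9 yaw 95.37 pitch(noseup) 0.35 F unit [0.7 5.  1.4] T unit [ 1.04 -0.02  0.02] w 11.9
wall pitch noseup deg 0.03; underside z at rear 87.48 mid 87.54 nose-flat 87.60
```

```bash

python3 -m crank '[[0,[-0.004,0.00002,0],[0,0,0]],[0,[-0.004,0.00002,0],[0,0,0]],[0,[-0.004,0.00002,0],[0,0,0]],[0,[-0.004,0.00002,0],[0,0,0]],[0,[-0.004,0.00002,0],[0,0,0]],[0,[-0.004,0.00002,0],[0,0,0]],[0,[-0.004,0.00002,0],[0,0,0]],[0,[-0.004,0.00002,0],[0,0,0]]]' >/dev/null
python3 -c "
from h import *
st()"
python3 -m crank '[[0,[-0.004,0.00002,0],[0,0,0]],[0,[-0.004,0.00002,0],[0,0,0]],[0,[-0.004,0.00002,0],[0,0,0]],[0,[-0.004,0.00002,0],[0,0,0]],[0,[-0.004,0.00002,0],[0,0,0]],[0,[-0.004,0.00002,0],[0,0,0]],[0,[-0.004,0.00002,0],[0,0,0]],[0,[-0.004,0.00002,0],[0,0,0]],[0,[-0.004,0.00002,0],[0,0,0]],[0,[-0.002,0.00001,0],[0,0,0]]]' >/dev/null
python3 lev.py w13.png
python3 - <<'E'
from h import *
snap('top','t13.png');snap('scene','s13.png')
im=load('t13.png')['img'][150:310,220:460,::-1];cv2.imwrite('pics/t13c.png',cv2.resize(im,None,fx=3.3,fy=3.3,interpolation=cv2.INTER_CUBIC))
E
```

```text
t 23.45 travel 366.8 axis-x 546.7 z 151.8 yaw 95.37 pitch(noseup) 0.34 F unit [0.8 5.1 0.8] T unit [ 1.04 -0.03  0.05] w 11.7
t 24.45 travel 404.9 axis-x 546.7 z 151.9 yaw 95.36 pitch(noseup) 0.34 F unit [0.7 6.1 0.1] T unit [1.08 0.02 0.01] w 11.5
wall pitch noseup deg 0.02; underside z at rear 87.49 mid 87.53 nose-flat 87.57
```

View pics/t13c.png

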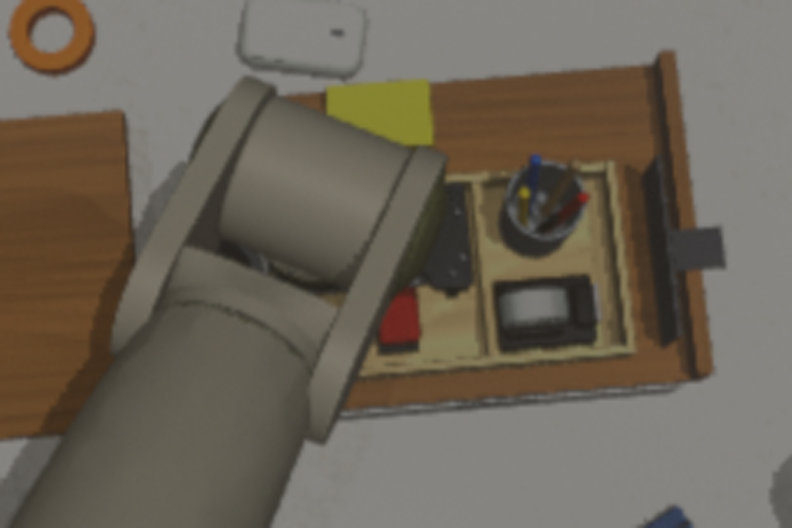

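View pics/s13.png

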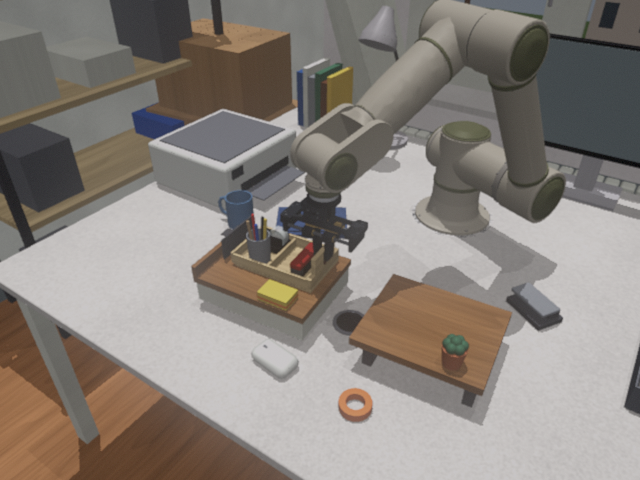

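```bash
python3 - <<'E'
from h import *
w=cloud(load('w13.png'))*1000;a=np.radians(5.3);c,n=np.cos(a),np.sin(a);ax=w[...,0]*c+w[...,1]*n;ay=-w[...,0]*n+w[...,1]*c;z=w[...,2]
for nm,lo,hi in [('wall',118,125),('unit edge',85,90)]:
    X=[];Y=[]
    for u in range(0,640,3):
        m=(z[:,u]>lo)&(z[:,u]<hi)&(ax[:,u]<546)
        v=np.where(m)[0]
        if len(v)>3: X.append(ay[v[0],u]);Y.append(ax[v[0],u])
    X=np.array(X);Y=np.array(Y);k=abs(Y-np.median(Y))<5
    for _ in range(5):
        p=np.polyfit(X[k],Y[k],1);k=abs(Y-np.polyval(p,X))<1
    print(nm,k.sum(),X[k].min(),X[k].max(),'yaw rel 5.3: %.2f'%-np.degrees(p[0]),'x %.1f'%np.polyval(p,-200))
w=cloud(load('t13.png'))*1000;ax=w[...,0]*c+w[...,1]*n;ay=-w[...,0]*n+w[...,1]*c;z=w[...,2]
for nm,q in [('nose',(z>112)&(z<130)&(ay<-360)&(ay>-378)),('book',(z>130)&(ay<-385)&(ay>-412))]:
    X=[];Y=[]
    for x in range(485,612,3):
        m=q&(abs(ax-x)<2)
        if m.sum(): X.append(x);Y.append(ay[m].min() if nm=='nose' else ay[m].max())
    p=np.polyfit(X,Y,1);print(nm,len(X),np.median(Y).round(1),'yaw rel %.2f'%np.degrees(p[0]))
E
```

```text
wall 112 -299.05715336407854 -149.81079238756445 yaw rel 5.3: 0.02 x 477.3
unit edge 143 -322.49289439038205 9.858553401797458 yaw rel 5.3: -0.08 x 458.0
nose 43 -368.6 yaw rel 0.03
book 43 -394.2 yaw rel 0.09
```

```bash

python3 -m crank '[[0,[-0.003,0.00001,0],[0,0,0]],[0,[-0.003,0.00001,0],[0,0,0]],[0,[-0.003,0.00001,0],[0,0,0]],[0,[-0.002,0.00001,0],[0,0,0]],[0,[-0.001,0.00001,0],[0,0,0]]]' >/dev/null
python3 -c "
from h import *
st()"
python3 -m crank '[[0,[-0.001,0,0],[0,0,0]],[0,[-0.001,0,0],[0,0,0]],[0,[-0.001,0,0],[0,0,0]]]' >/dev/null
python3 -c "
from h import *
st()"
python3 -m crank '[[0,[-0.001,0,0],[0,0,0]],[0,[-0.001,0,0],[0,0,0]]]' >/dev/null
python3 -c "
from h import *
st()"
```

```text
t 25.10 travel 417.1 axis-x 546.9 z 151.9 yaw 95.36 pitch(noseup) 0.36 F unit [-0.1  3.9  0.5] T unit [1.02 0.04 0.04] w 11.7
t 25.40 travel 419.9 axis-x 546.8 z 151.8 yaw 95.37 pitch(noseup) 0.36 F unit [-0.5  3.9 -0.9] T unit [ 0.99 -0.05  0.01] w 11.3
t 25.60 travel 422.0 axis-x 546.8 z 151.9 yaw 95.37 pitch(noseup) 0.36 F unit [-0.2  3.  -1.2] T unit [ 0.9  -0.04 -0.01] w 11.6
```

```bash

python3 -m crank '[[0,[-0.0006,0,0],[0,0,0]],[0,[-0.0006,0,0],[0,0,0]],[0,[-0.0006,0,0],[0,0,0]]]' >/dev/null
python3 -c "
from h import *
st()"
python3 -m crank '[[0,[-0.0006,0,0],[0,0,0]],[0,[-0.0006,0,0],[0,0,0]]]' >/dev/null
python3 -c "
from h import *
st()"
python3 -m crank '[[0,[-0.0005,0,0],[0,0,0]],[0,[-0.0005,0,0],[0,0,0]]]' >/dev/null
python3 -c "
from h import *
st()"
```

```text
t 25.90 travel 423.8 axis-x 546.8 z 151.9 yaw 95.37 pitch(noseup) 0.36 F unit [ 0.1  3.9 -1.6] T unit [ 0.84 -0.05  0.06] w 11.5
t 26.10 travel 425.0 axis-x 546.8 z 151.9 yaw 95.37 pitch(noseup) 0.36 F unit [-0.1  3.7 -1.7] T unit [ 0.8  -0.04 -0.01] w 11.8
t 26.30 travel 426.0 axis-x 546.8 z 151.9 yaw 95.36 pitch(noseup) 0.36 F unit [ 0.6  3.4 -3.4] T unit [ 0.76 -0.01 -0.  ] w 11.5
```

```bash

python3 -m crank '[[0,[-0.0005,0.00008,0],[0,0,0]],[0,[-0.0005,0.00008,0],[0,0,0]]]' >/dev/null
python3 -c "
from h import *
st()"
python3 -m crank '[[0,[-0.0005,0.00005,0],[0,0,0]]]' >/dev/null
python3 -c "
from h import *
st()"
python3 -m crank '[[0,[-0.0005,0.00005,0],[0,0,0]]]' >/dev/null
python3 -c "
from h import *
st()"
```

```text
t 26.50 travel 426.9 axis-x 546.9 z 151.9 yaw 95.37 pitch(noseup) 0.36 F unit [ 0.3  4.1 -0.2] T unit [ 0.8   0.01 -0.08] w 11.9
t 26.60 travel 427.4 axis-x 546.9 z 151.9 yaw 95.37 pitch(noseup) 0.36 F unit [ 0.4  4.6 -0.5] T unit [ 0.95  0.03 -0.02] w 11.9
t 26.70 travel 427.8 axis-x 546.9 z 151.9 yaw 95.37 pitch(noseup) 0.36 F unit [-0.6  4.7  0.3] T unit [ 0.99 -0.   -0.01] w 11.5
```

```bash

for k in 1; do python3 -m crank '[[0,[-0.0004,0,0],[0,0,0]]]' >/dev/null
python3 -c "
from h import *
st()"; done
python3 -m crank '[[0,[-0.0004,0,0],[0,0,0]]]' >/dev/null
python3 -c "
from h import *
st()"
python3 -m crank '[[0,[-0.0004,0,0],[0,0,0]]]' >/dev/null
python3 -c "
from h import *
st()"
python3 -m crank '[[0,[-0.0004,0,0],[0,0,0]]]' >/dev/null
python3 -c "
from h import *
st();snap('top','t14.png')"
```

```text
t 26.80 travel 428.3 axis-x 547.0 z 151.9 yaw 95.37 pitch(noseup) 0.36 F unit [ 0.1  4.5 -0. ] T unit [ 0.92  0.02 -0.02] w 11.7
t 26.90 travel 428.7 axis-x 547.0 z 151.9 yaw 95.37 pitch(noseup) 0.36 F unit [0.8 4.8 0.5] T unit [ 0.96  0.   -0.03] w 11.9
t 27.00 travel 429.1 axis-x 547.0 z 151.9 yaw 95.37 pitch(noseup) 0.36 F unit [0.  5.1 1. ] T unit [ 1.03  0.02 -0.01] w 11.7
t 27.10 travel 429.5 axis-x 547.0 z 151.9 yaw 95.37 pitch(noseup) 0.36 F unit [1.3 4.8 1.5] T unit [0.98 0.06 0.01] w 11.9
```

```bash

python3 -m crank '[[0,[-0.0004,0,0],[0,0,0]]]' >/dev/null
python3 -c "
from h import *
st()"
python3 -m crank '[[0,[-0.0004,0,0],[0,0,0]]]' >/dev/null
python3 -c "
from h import *
st()"
python3 - <<'E'
from h import *
a=np.radians(5.3);c,n=np.cos(a),np.sin(a)
w=cloud(load('t14.png'))*1000;ax=w[...,0]*c+w[...,1]*n;ay=-w[...,0]*n+w[...,1]*c;z=w[...,2]
for nm,q in [('nose',(z>112)&(z<126)&(ay<-380)&(ay>-402)),('book',(z>135)&(ay<-385)&(ay>-412))]:
    Y=[(ay[q&(abs(ax-x)<2)].min() if nm=='nose' else ay[q&(abs(ax-x)<2)].max()) for x in range(485,612,3) if (q&(abs(ax-x)<2)).sum()]
    print(nm,len(Y),np.median(Y).round(1))
im=load('t14.png')['img'][190:290,330:450,::-1];cv2.imwrite('pics/t14c.png',cv2.resize(im,None,fx=6,fy=6,interpolation=cv2.INTER_CUBIC))
E
```

```text
t 27.25 travel 429.8 axis-x 547.0 z 151.9 yaw 95.37 pitch(noseup) 0.36 F unit [-1.   5.5  1.6] T unit [ 1.03 -0.01  0.03] w 12.0
t 27.35 travel 430.1 axis-x 547.0 z 151.8 yaw 95.37 pitch(noseup) 0.33 F unit [-0.3  8.2  2.2] T unit [ 1.43  0.01 -0.01] w 11.8
nose 43 -394.6
book 43 -394.4
```

View pics/t14c.png

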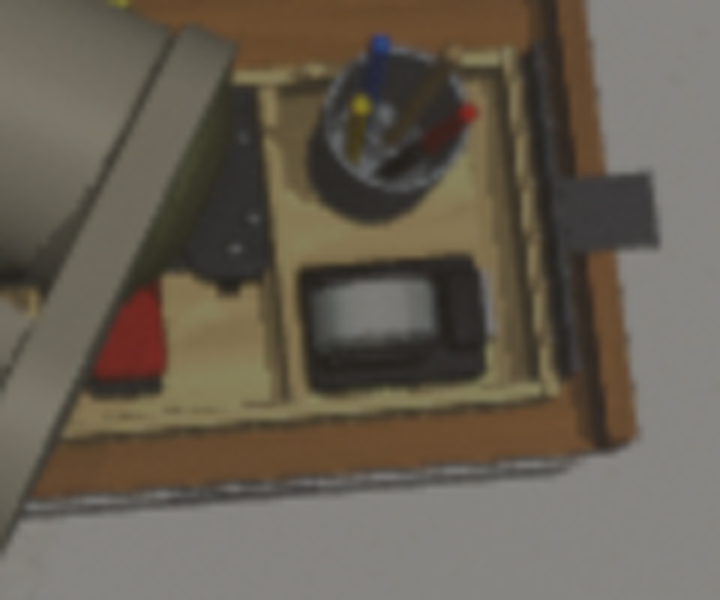

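```bash

python3 -m crank '[[0,[-0.0002,0,0],[0,0,0]]]' >/dev/null
python3 -c "
from h import *
st()"
python3 -m crank '[[0,[0,0,0],[0,0,0]],[0,[0,0,0],[0,0,0]]]' >/dev/null
python3 -c "
from h import *
st()"
```

```text
t 27.45 travel 430.1 axis-x 547.0 z 151.9 yaw 95.37 pitch(noseup) 0.31 F unit [0.5 7.6 2.4] T unit [ 1.47  0.05 -0.01] w 11.8
t 27.65 travel 430.1 axis-x 547.0 z 151.8 yaw 95.38 pitch(noseup) 0.32 F unit [-0.2  7.1  2.2] T unit [ 1.4  -0.    0.03] w 11.7
```

```bash

python3 -m crank '[[0.16,[0,0,0],[0,0,0]],[0.2,[0,0,0],[0,0,0]],[0.3,[0,0,0],[0,0,0]],[0.4,[0,0,0],[0,0,0]],[0.4,[0,0,0],[0,0,0]]]' 
python3 -c "
from h import *
st()"
python3 -m crank '[[0.4,[0,-0.004,0],[0,0,0]],[0.4,[0,-0.01,0],[0,0,0]],[0.4,[0,-0.02,0],[0,0,0]],[0.4,[0,-0.04,0],[0,0,0]],[0.4,[0,-0.04,0],[0,0,0]],[0.4,[0,0,0],[0,0,0]],[0.4,[0,0,0],[0,0,0]]]'
python3 lev.py w15.png
```

```text
time: 28.15
tcp_pos: [0.5613, -0.1298, 0.1518]
eef_rot: [0.474, -0.478, -0.521, 0.524]
ft_force: [-0.1, 0.3, 0.3]
grip_width: 0.0348
t 28.15 travel 430.7 axis-x 546.9 z 151.8 yaw 95.36 pitch(noseup) 0.38 F unit [-0.   0.3  0.3] T unit [ 0.03 -0.02  0.04] w 34.8
time: 28.85
tcp_pos: [0.5613, -0.1289, 0.2666]
eef_rot: [0.474, -0.478, -0.522, 0.524]
ft_force: [-1.2, 0.6, -0.4]
grip_width: 0.0352
t 28.85 travel 429.8 axis-x 547.0 z 266.6 yaw 95.37 pitch(noseup) 0.41 F unit [-1.1  0.7 -0.4] T unit [ 0.01 -0.   -0.02] w 35.2
wall pitch noseup deg -0.02; underside z at rear 87.60 mid 87.56 nose-flat 87.53
```

View pics/w15.png

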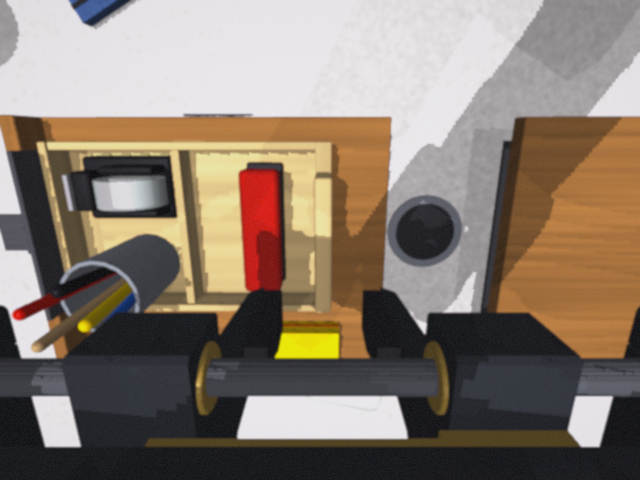

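```bash

python3 -m crank '[[0.4,[0,-0.03,0],[0,0,0]],[0.4,[0,-0.03,0],[0,0,0]],[0.4,[0,-0.02,0.02],[0,0,0]],[0.4,[0,0,0.03],[0,0,0]],[0.4,[0,0,0.04],[0,0,0]],[0.4,[0,0,0.04],[0,0,0]],[0.4,[0,0,0],[0,0,0]],[0.4,[0,0,0],[0,0,0]]]'
python3 - <<'E'
from h import *
snap('top','t16.png');snap('wrist','w16.png');snap('scene','s16.png')
a=np.radians(5.3);c,n=np.cos(a),np.sin(a)
for fn in ['t16.png','w16.png']:
  w=cloud(load(fn))*1000;ax=w[...,0]*c+w[...,1]*n;ay=-w[...,0]*n+w[...,1]*c;z=w[...,2]
  for nm,q in [('nose',(z>112)&(z<126)&(ay<-380)&(ay>-402)),('book',(z>135)&(ay<-385)&(ay>-412))]:
    L=[(x,(ay[q&(abs(ax-x)<2)].min() if nm=='nose' else ay[q&(abs(ax-x)<2)].max())) for x in range(485,612,3) if (q&(abs(ax-x)<2)).sum()]
    if len(L)>5: L=np.array(L);print(fn,nm,len(L),np.median(L[:,1]).round(1),np.degrees(np.polyfit(*L.T,1)[0]).round(2))
im=load('t16.png')['img'][150:310,120:460,::-1];cv2.imwrite('pics/t16c.png',cv2.resize(im,None,fx=2.3,fy=2.3,interpolation=cv2.INTER_CUBIC))
E
```

```text
time: 29.7
tcp_pos: [0.4315, -0.1406, 0.3453]
eef_rot: [0.475, -0.478, -0.521, 0.524]
ft_force: [0.4, 0.3, 0.5]
grip_width: 0.0352
t16.png nose 43 -394.4 0.55
t16.png book 43 -394.4 0.18
w16.png nose 17 -395.0 4.86
w16.png book 13 -393.4 -0.43
```

View pics/t16c.png

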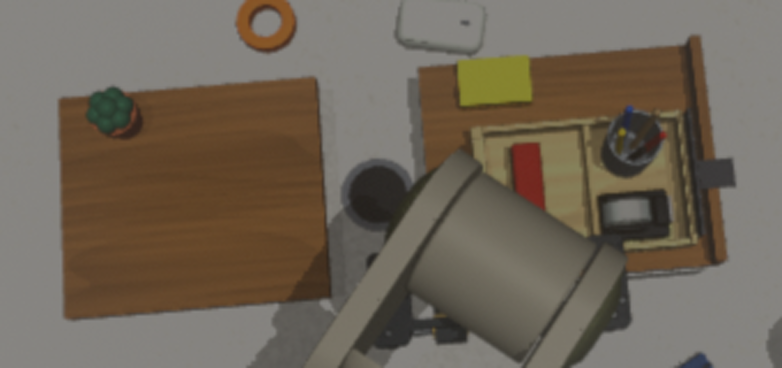

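View pics/w16.png

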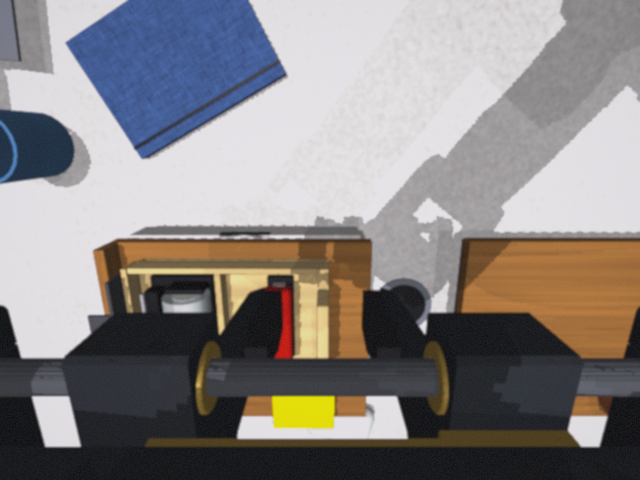

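```bash
python3 - <<'E'
from h import *
a=np.radians(5.3);c,n=np.cos(a),np.sin(a)
w=cloud(load('w15.png'))*1000;ax=w[...,0]*c+w[...,1]*n;ay=-w[...,0]*n+w[...,1]*c;z=w[...,2]
X=[];Y=[]
for u in range(40,332,3):
    m=(z[:,u]>118)&(z[:,u]<125)&(ax[:,u]<546);v=np.where(m)[0]
    if len(v)>3: X.append(ay[v[0],u]);Y.append(ax[v[0],u])
X=np.array(X);Y=np.array(Y);k=abs(Y-np.median(Y))<5
for _ in range(5):
    p=np.polyfit(X[k],Y[k],1);k=abs(Y-np.polyval(p,X))<1
print('wall yaw',-np.degrees(p[0]).round(2),'x',np.polyval(p,-290).round(1),'nose end',X[k].min(),'rear',X[k].max())
q=(z>135)&(ay<-385)&(ay>-410)&(ax>480)&(ax<570)
print('book face',np.percentile(ay[q],[50,95]),'slope',np.degrees(np.polyfit(ax[q],ay[q],1)[0]))
E
```

```text
wall yaw 0.01 x 477.5 nose end -391.3044575478169 rear -175.9139120423248
book face [-394.23027677 -393.17378805] slope -0.2798192647976288
```

```bash
python3 -c "
from h import *
print(ticket.finish_job())"
```

```text
the job is handed in; nothing more can be done
None
```

The stapler is in the tray's rear compartment. The tray is on the drawer unit with its front against the bookend, the gripper has let go and stands clear, and the job is handed in at about 30 s.

**Last checks:**
- **Contact:** I felt the bookend as a force step from about 5 N (sliding friction) to 8 N. After that the tray stopped moving, and I opened the gripper at about 7 N. The bookend's face is at the same place as before within measurement error, about -394 mm on the unit's y axis.
- **Level and square:** After release the tray lies level within 0.03° on the unit's top. Its side wall is square to the unit within 0.1°.
- **Contents and bystanders:** In the final pictures the pen cup and tape dispenser stand and the stapler lies upright in the tray. The note block, succulent, mouse and tape roll look unmoved. I did not measure any of these against their starting poses.

**What was less clean:**
- **Step up onto the unit:** On the first try the nose's bevel met the unit's edge at about 24 N along the slide. I backed off about 1 mm, pitched the nose up about 1° and it went over at about 14 N. I then lowered it back to level.
- **Nose angle in the overhead view:** The final overhead picture gave the nose edge as 0.55° off square. I put that down to the coarse pixels there, because the closer wrist-camera measurement of the side wall gave 0.01°.

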